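Dial the load code on the amplifier test box

ROBOT

A 6-joint arm with a two-finger parallel gripper is mounted at the origin on the work surface. World frame = base frame: x ahead of the robot, y to its left, z up, the work surface at z = 0. Lengths are in m, angles in rad, forces in N, time in s.
With the tool pointing down it reaches from about 0.35 to 0.775 m from the base axis. Payload 7.3 kg.
Tool frame: the origin (TCP) lies at the very end of the fingers, on their centre line; the grasp point (between the pads) lies 19 mm behind it; x points along the fingers, z is the direction in which the jaws open and shut, and the axes are right-handed (so a half turn about x gives the same grasp; the last joint's range is limited). The gripper opens to 92 mm and grips with 3 to 60 N. Pads are 19 mm wide; open, the fingers measure 130 mm over their backs; the gripper's body (75 mm by 190 mm) begins 47 mm behind the grasp point.
Start: joints at [-1.35, 0.342, 1.524, -0, 1.275, -0.146], TCP at [0.188, -0.49, 0.188] pointing down, gripper open.
Joint ranges: [-2.53, 2.53], [-0.77, 2.02], [0.04, 2.7], [-1, 4.14], [0.28, 2.66], [-3.11, 3.11]. Speed limits (rad/s): [2.57, 2.57, 3.14, 3.14, 3.14, 3.14].

INTERFACE

Orientations are given as a 3x3 rotation matrix whose columns are the frame's x, y, z axes.
In Python, from rig import bot, camera gives the robot as it stands. The module is installed in compiled form; this text tells all that it offers.
- The arm moves only by the tool step_arm, never from a script. Its argument "commands" is text: rows parted by semicolons, each of 5 numbers parted by spaces: the gripper command: -1 is shut, 1 is fully open, values between are in proportion, then the shift along the tool's x, y, z in cm, then the turn about the tool's x in degrees. A call has 1 to 8 rows; each row shifts and turns the commanded pose from where the row before left it, along the tool's axes as they then stand; what a row does not reach is not made up. A row lasts 1/12 s, in which the tool goes at most 41.7 mm and 7.16 degrees, less where a joint would pass 70% of its speed; a pose out of reach is approached as far as the arm can. A call is refused whole if a number of a shift passes 4.17 or a number of a turn 7.16, either way. A call with a gripper value outside its range is refused whole. The fingers move at their own pace and stop on an object; the grip force is fixed at half the most. Time passes only in rows, so rows that do not move let the fingers close. It gives the time, the measured TCP pose, the force and the opening at its end, in the units of the state.
- bot.get_state(): the state, without advancing time (a new reading comes with each control period).
- camera(name): name is "side" or "top" or "wrist"; returns a dict with "frame" (400x640x3 uint8, blue, green, red), "intrinsics" (3x3 intrinsics, pixels), "xyz" and "orientation" of the camera in the world; the wrist camera has in their place "T_tool_cam" (4x4, takes a point from camera to tool coordinates, whose origin is the TCP and whose axes are the tool frame's). Camera axes: x right, y down, z forward; pixel columns grow to the right and rows downward; lengths in m; the calibration is good to about 2 mm. A picture is of the moment at which its call begins: read the wrist's pose just before it. There is no depth.
- bot.finish_job(): hands the job in, once; it reports no verdict.
The state is a dict: "time_s": time; "q": joint angles; "joint_velocities": joint speeds; "joint_efforts": joint torques, N m; "tool_pos": TCP position; "tcp_rot": TCP orientation; "wrist_force": force on the tool from outside, world axes, zero at the start; "moment": the same for the moment, N m; "finger_gap": finger opening in m.
Only numpy, scipy, OpenCV 4.12 (cv2) and the standard library are available. Lean on these libraries where they do the work, as an engineer would, in place of code of your own. Each camera call takes 0.05 s, during which the arm holds its last target.

TASK

Turn the three thumbwheels of the test box (drag a fingertip over their rims) until their white bars stand at the ticks for 5, 1, 3, the wheel farthest from the button first; the seven ticks run from 0 on the robot's side to 6 on the far side. Only then press the enter button fully down and let it come back up. Be gentle: a push of about 8 N on the rim is enough to turn a wheel, and 20 N anywhere on the box would damage it; leave the other things on the bench alone.

Things in the scene. Friction and masses are not known exactly. Their poses are not given: they have to be found in the camera images.
- unit: fixed dark steel test box, 130 (x) by 250 (y) by 70 mm high; origin at the centre of its underside, x across it (away from the robot at yaw 0), y along the row of wheels, z up. On its grey top panel, at x 0: wheel A at y +67, B at +25, C at -17, the button at -85 mm. Wheels: black discs, 30 mm radius, 14 mm wide, upright, axle along y; they stand 22 mm out of the panel and are the tallest part
- crown_a (a point): nominal top point (crown) of wheel A's rim, mid-width, 92 mm above the bench. The REAL crown of each wheel lies up to 3 mm above or below its nominal one, differently for each and not measured: feel for it from above. The axle is sprung: it gives about 1 mm for 8 N, at most 4 mm. Aluminium scale cheeks beside each wheel end 7.5 mm below the nominal crown
- crown_b (a point): the same for wheel B, the middle one. All wheels: press down with about 6 to 12 N and move level and straight along box x: the rim rolls under a flat fingertip with little slip (pressed too lightly, it slips). Dragging to box +x raises the digit, to -x lowers it. One digit is 10.8 mm along the rim; turning takes about 1.7 N along the rim; the wheel stays where it is left
- crown_c (a point): the same for wheel C, the one next to the button. All wheels: a white bar across the rim shows the digit: at the crown for 3, over on the robot's side (box -x) for 0, 1, 2 and on the far side for 4, 5, 6, beside the ticks of the scale cheeks (one per digit, broader at 0, 3 and 6)
- wheel_a (a joint): angle of wheel A (rad), growing as its top goes to box +x. The digits 0 to 6 stand 0.36 apart, without clicks: digit = 3 + angle / 0.36 (0 at -1.08, 3 at 0, 6 at +1.08); end stops at +-1.2. A wheel shows a digit when its bar stands within about 0.1 rad (3 mm) of that tick. Starts anywhere from 0.5 to 2.8; must show 5 (+0.72)
- wheel_b (a joint): the same for wheel B. Starts anywhere from 3.2 to 5.5; must show 1 (-0.72)
- wheel_c (a joint): the same for wheel C. Starts anywhere from 0 to 6; must show 3 (0)
- enter (a joint): travel of the round black enter button (m): 0 up, 0.006 fully down, needs 5 N, springs back
- enter_top (a point): centre of the button's top face while it is up, 88 mm above the bench; the button is 26 mm across and stands in a grey collar 42 mm across, 82 mm above the bench
- heatsink: bystander: loose finned black heat sink 90 by 70 by 38 mm, left of the box; origin at its underside
- reel: bystander: loose grey reel 60 mm across, 40 mm high, right of the box and farther away; origin at its underside
- driver: bystander: loose screwdriver 190 mm long lying right of the box; origin at its underside

How it is judged:
On the way, in this order (a step that is already met when the one before it is completed fails the run):
1. the wheels show 5, 1, 3 (value of joint wheel_a between 0.62 and 0.82 rad and value of joint wheel_b between -0.82 and -0.62 rad and value of joint wheel_c between -0.1 and 0.1 rad), for 0.2 s.
2. the enter button is pressed fully down (value of joint enter above 0.005 m), for 0.02 s.
At the end, for the whole second after the job is handed in: wheel A stands within 0.1 rad of 5 (+0.72), B within 0.1 rad of 1 (-0.72), C within 0.1 rad of 3 (0), and the button is back up (under 1.5 mm) (all of step 1 and value of joint enter below 0.0015 m); the robot touches nothing.
It fails at once if more than 20 N on the test box (contact force between unit and the fingers above 20 N or contact force between unit and the arm above 20 N).
It fails at once if the button is pressed before the wheels show the code (value of joint enter above 0.003 m and not (value of joint wheel_a between 0.55 and 0.89 rad and value of joint wheel_b between -0.89 and -0.55 rad and value of joint wheel_c between -0.17 and 0.17 rad)).
It fails at once if the heat sink, the reel or the screwdriver is moved (distance of any of heatsink, reel, driver from where it was at the start of the episode above 0.02 m).
It also fails if it takes over 67 s, if anything falls off the work surface, if the arm or the gripper's body presses on something with over 40 N, if the wrist force passes 120 N, or if a joint passes its speed limit or range.

## Working session

There is one attempt and no reset: what is moved stays moved. The work goes in short steps, Python scripts to look and compute and a tool call to move; the robot and the scene stay as the last step left them, time stands still between calls to the robot, and variables do not carry over. Pictures are saved under pics/ and viewed, and the job is handed in when it is done.

Besides the shell and the picture viewer there is one more tool, called as name(argument=value, ...), one argument or row to a line, values as JSON. step_arm: Moves the arm, as the interface text tells. Its arguments: {"type":"object","properties":{"commands":{"type":"string"}},"required":["commands"]}

```bash
mkdir -p pics; python3 - <<'E'
from rig import bot,camera
import cv2,numpy as np
s=bot.get_state()
print({k:np.round(v,3).tolist() for k,v in s.items()})
for n in ['side','top','wrist']:
    c=camera(n); cv2.imwrite(f'pics/{n}0.png',c['frame'])
    print(n,{k:np.round(v,4).tolist() for k,v in c.items() if k!='frame'})
print(bot.get_state()['time_s'])
E
```

```text
{'time_s': 0.0, 'q': [-1.35, 0.343, 1.525, -0.0, 1.275, -0.146], 'joint_velocities': [0.001, 0.0, 0.001, -0.0, 0.0, 0.001], 'joint_efforts': [0.0, -43.125, -24.422, 0.072, 0.056, -0.0], 'tool_pos': [0.188, -0.49, 0.187], 'tcp_rot': [[-0.0, 0.933, 0.359], [0.001, 0.359, -0.933], [-1.0, 0.0, -0.001]], 'wrist_force': [-0.922, 0.193, -0.189], 'moment': [-0.005, 0.031, 0.047], 'finger_gap': 0.092}
side {'intrinsics': [[423.0294, 0.0, 326.8872], [0.0, 423.0294, 203.7957], [0.0, 0.0, 1.0]], 'xyz': [0.5256, -0.9219, 0.6612], 'orientation': [[0.9992, -0.026, 0.0318], [-0.0407, -0.5295, 0.8473], [-0.0052, -0.8479, -0.5301]]}
top {'intrinsics': [[448.4497, 0.0, 327.2771], [0.0, 448.4497, 201.6313], [0.0, 0.0, 1.0]], 'xyz': [0.4324, -0.0096, 1.3909], 'orientation': [[-0.0009, -0.9944, 0.1052], [-1.0, 0.0003, -0.0054], [0.0053, -0.1052, -0.9944]]}
wrist {'intrinsics': [[299.6665, 0.0, 323.2052], [0.0, 299.6665, 195.7856], [0.0, 0.0, 1.0]], 'T_tool_cam': [[0.0006, -0.2695, 0.963, -0.1961], [0.0008, -0.963, -0.2695, 0.0736], [1.0, 0.0009, -0.0004, 0.0012], [0.0, 0.0, 0.0, 1.0]]}
0.15
```

View pics/top0.png

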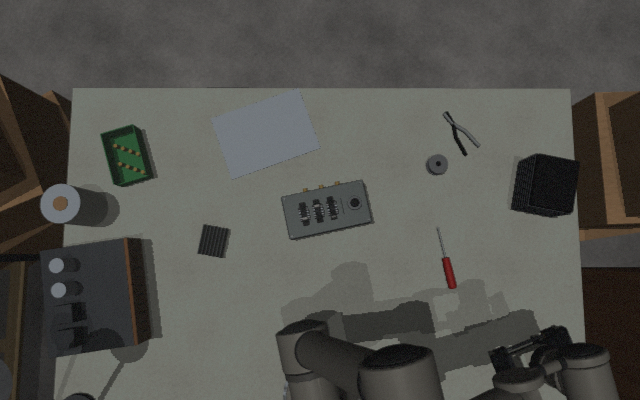

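View pics/side0.png

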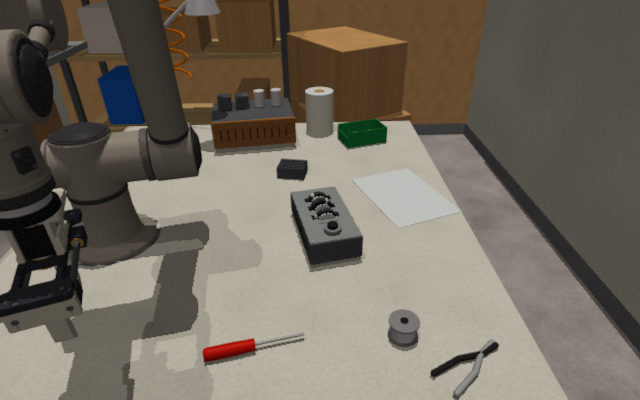

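```bash
python3 - <<'E'
import cv2
f=cv2.imread('pics/top0.png')[100:320,200:420]
cv2.imwrite('pics/topc.png',cv2.resize(f,(600,600),interpolation=cv2.INTER_CUBIC))
E
python3 - <<'E'
import cv2
f=cv2.imread('pics/top0.png')[165:250,270:385]
cv2.imwrite('pics/topc2.png',cv2.resize(f,None,fx=6.9,fy=6.9,interpolation=cv2.INTER_CUBIC))
f=cv2.imread('pics/side0.png')[180:270,280:370]
cv2.imwrite('pics/sidec2.png',cv2.resize(f,None,fx=6.6,fy=6.6,interpolation=cv2.INTER_CUBIC))
E
```

```text
(no output)
```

View pics/topc2.png

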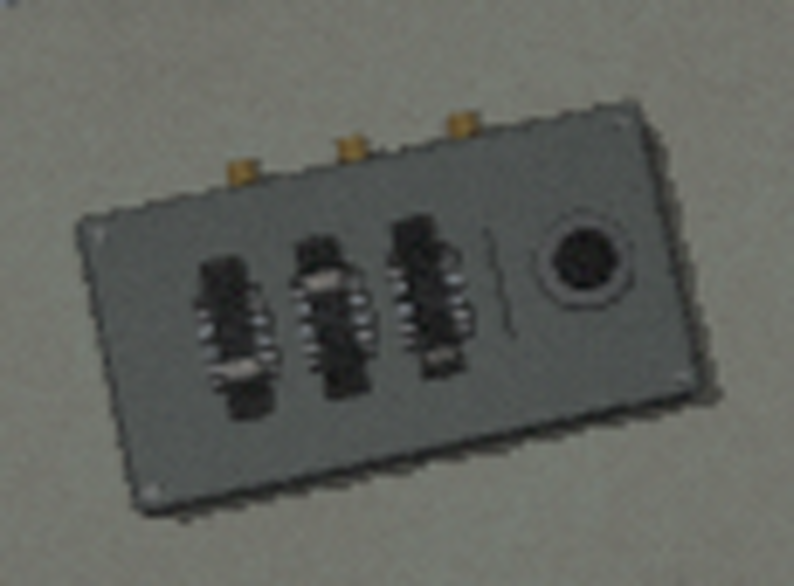

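View pics/sidec2.png

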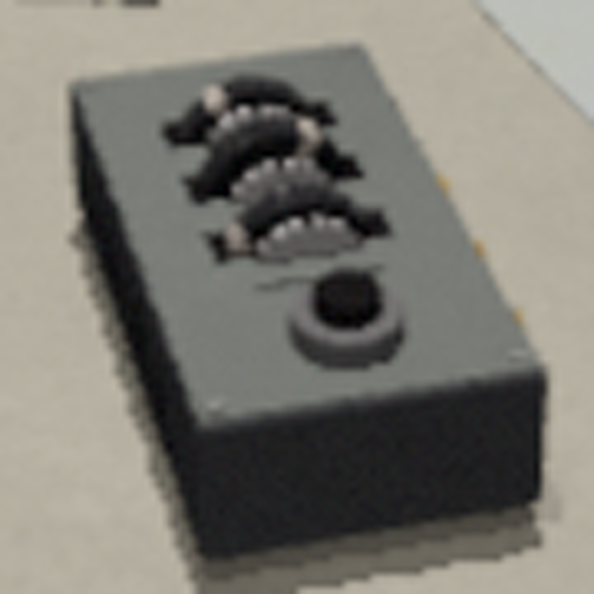

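The top view shows the box around pixel (326,209), yawed about 10°. Its bars look near 2, 4 and 1 or below on A, B and C. Next I'll fit the box pose.

```bash
cat > h.py <<'E'
import numpy as np
K={'side':np.array([[423.0294,0,326.8872],[0,423.0294,203.7957],[0,0,1]]),'top':np.array([[448.4497,0,327.2771],[0,448.4497,201.6313],[0,0,1]])}
P={'side':(np.array([.5256,-.9219,.6612]),np.array([[.9992,-.026,.0318],[-.0407,-.5295,.8473],[-.0052,-.8479,-.5301]])),
'top':(np.array([.4324,-.0096,1.3909]),np.array([[-.0009,-.9944,.1052],[-1,.0003,-.0054],[.0053,-.1052,-.9944]]))}
def proj(n,X):
    t,R=P[n]; c=R.T@(np.asarray(X)-t); p=K[n]@c; return p[:2]/p[2]
def w(b,X):
    c,s=np.cos(b[2]),np.sin(b[2]); return np.array([b[0]+c*X[0]-s*X[1],b[1]+s*X[0]+c*X[1],X[2]])
E
python3 - <<'E'
from h import *
from scipy.optimize import least_squares
obs=[]
for X,u in [((.065,.125,.07),(80,220)),((.065,-.125,.07),(635,105)),((-.065,-.125,.07),(700,385)),((-.065,.125,.07),(145,505)),((0,-.085,.088),(585,258)),((0,-.085,.082),(586,260))]:
    obs.append(('top',X,np.array(u)/6.9+[270-.43,165-.43]))
for X,u in [((-.065,-.125,.07),(200,428)),((.065,-.125,.07),(547,375)),((-.065,.125,.07),(73,83)),((.065,.125,.07),(360,45)),((0,-.085,.088),(348,292))]:
    obs.append(('side',X,np.array(u)/6.6+[280-.43,180-.43]))
for sel in (['top'],['side'],['top','side']):
    o=[q for q in obs if q[0] in sel]
    f=lambda b:np.concatenate([proj(n,w(b,X))-u for n,X,u in o])
    r=least_squares(f,[.45,0,.2]); print(sel,r.x,np.round(r.fun,1))
b=r.x
print('yaw',np.degrees(b[2]))
for n,y in zip('ABC',(.067,.025,-.017)):
    print(n,w(b,(0,y,.092)))
    for d in range(7):
        a=(d-3)*.36
        X=w(b,(.03*np.sin(a),y,.062+.03*np.cos(a)))
        print(d,np.round((proj('top',X)-[269.6,164.6])*6.9),np.round((proj('side',X)-[279.6,179.6])*6.6))
print(w(b,(0,-.085,.088)))
E
```

```text
['top'] [ 0.55168409 -0.01332462  0.2116356 ] [-0.9 -0.5  1.  -1.3  1.2  0.7 -1.4  1.2  0.2 -0.1 -0.  -0.2]
['side'] [ 0.55067763 -0.01581297  0.21370326] [-0.6  0.5  0.9 -0.3 -1.  -0.7  0.8 -1.  -0.1  0.7]
['top', 'side'] [ 0.55117295 -0.0139972   0.2126485 ] [-0.7 -0.2  1.1 -1.2  1.4  0.8 -1.2  1.5  0.5  0.   0.2 -0.  -0.4 -0.
  1.  -0.7 -0.8 -1.1  1.  -1.3  0.   0.3]
yaw 12.183861603469595
A [0.53703264 0.05149366 0.092     ]
0 [251. 397.] [187. 120.]
1 [247. 380.] [202. 100.]
2 [242. 358.] [224.  85.]
3 [236. 333.] [250.  78.]
4 [231. 309.] [275.  78.]
5 [227. 289.] [297.  87.]
6 [225. 276.] [313. 103.]
B [0.54589672 0.01043969 0.092     ]
0 [347. 376.] [210. 174.]
1 [344. 359.] [226. 153.]
2 [339. 337.] [248. 138.]
3 [334. 312.] [275. 130.]
4 [329. 288.] [301. 131.]
5 [324. 268.] [323. 139.]
6 [321. 255.] [340. 155.]
C [ 0.55476079 -0.03061428  0.092     ]
0 [444. 355.] [234. 231.]
1 [441. 338.] [251. 210.]
2 [436. 316.] [274. 194.]
3 [431. 291.] [301. 186.]
4 [426. 267.] [328. 186.]
5 [421. 247.] [351. 195.]
6 [417. 234.] [368. 211.]
[ 0.56911216 -0.0970826   0.088     ]
```

```bash
cat >> h.py <<'E'
B=np.array([.55117,-.0140,.21265])
def plan(p0,R0,p1,turn,n):
    "turn about tool x deg; returns rows"
    from scipy.spatial.transform import Rotation as Ro
    rows=[];p=np.array(p0);R=np.array(R0);d=(np.array(p1)-p)/n
    for i in range(n):
        s=np.round(R.T@(p0+d*(i+1)-p)*100,1); t=round(turn/n,1)
        p=p+R@(s/100); R=R@Ro.from_rotvec([np.radians(t),0,0]).as_matrix()
        rows.append(' '.join(f'{v:g}' for v in [-1,*s,t]))
    for i in range(0,n,8): print('; '.join(rows[i:i+8]))
    print(p,R[:,2])
E
python3 - <<'E'
from h import *
from rig import bot
s=bot.get_state(); R=s['tcp_rot']; print(R)
z=R[:,2]; a=np.arctan2(z[1],z[0]); turn=-np.degrees(B[2]-a); print(turn)
plan(s['tool_pos'],R,w(B,(0,-.05,.17)),turn,20)
E
```

```text
[[-2.52355949e-04  9.33480568e-01  3.58627893e-01]
 [ 1.12177584e-03  3.58627943e-01 -9.33479909e-01]
 [-9.99999339e-01  1.66730898e-04 -1.13765784e-03]]
-81.16797913827484
-1 0.1 2.5 -1.3 -4.1; -1 0.1 2.6 -1.2 -4.1; -1 0.1 2.7 -0.9 -4.1; -1 0.1 2.7 -0.8 -4.1; -1 0 2.8 -0.5 -4.1; -1 0.1 2.8 -0.4 -4.1; -1 0.1 2.8 -0.2 -4.1; -1 0.1 2.9 0.1 -4.1
-1 0.1 2.8 0.2 -4.1; -1 0.1 2.8 0.5 -4.1; -1 0.1 2.8 0.6 -4.1; -1 0.1 2.7 0.9 -4.1; -1 0 2.6 1 -4.1; -1 0.1 2.6 1.2 -4.1; -1 0.1 2.4 1.4 -4.1; -1 0.1 2.4 1.6 -4.1
-1 0.1 2.2 1.7 -4.1; -1 0.1 2.1 1.9 -4.1; -1 0.1 2 2.1 -4.1; -1 0.1 1.8 2.2 -4.1
[ 0.5622333  -0.06294145  0.16969198] [9.74307355e-01 2.25222507e-01 6.77691469e-06]
```

step_arm(
  commands="-1 0.1 2.5 -1.3 -4.1; -1 0.1 2.6 -1.2 -4.1; -1 0.1 2.7 -0.9 -4.1; -1 0.1 2.7 -0.8 -4.1; -1 0 2.8 -0.5 -4.1; -1 0.1 2.8 -0.4 -4.1; -1 0.1 2.8 -0.2 -4.1; -1 0.1 2.9 0.1 -4.1",
)

```text
time_s: 0.82
tool_pos: [0.3384, -0.3178, 0.1807]
tcp_rot: [[-0.0, 0.588, 0.809], [0.0, 0.809, -0.588], [-1.0, 0.0, -0.0]]
wrist_force: [0.5, 0.4, 0.5]
finger_gap: 0.0429
```

step_arm(
  commands="-1 0.1 2.8 0.2 -4.1; -1 0.1 2.8 0.5 -4.1; -1 0.1 2.8 0.6 -4.1; -1 0.1 2.7 0.9 -4.1; -1 0 2.6 1 -4.1; -1 0.1 2.6 1.2 -4.1; -1 0.1 2.4 1.4 -4.1; -1 0.1 2.4 1.6 -4.1",
)

```text
time_s: 1.48
tool_pos: [0.4877, -0.1472, 0.1736]
tcp_rot: [[-0.0, 0.056, 0.998], [0.0, 0.998, -0.056], [-1.0, -0.0, -0.0]]
wrist_force: [0.1, 0.1, 0.2]
finger_gap: 0.0004
```

step_arm(
  commands="-1 0.1 2.2 1.7 -4.1; -1 0.1 2.1 1.9 -4.1; -1 0.1 2 2.1 -4.1; -1 0.1 1.8 2.2 -3.6; -1 0 0 0 0; -1 0 0 0 0",
)

```text
time_s: 1.98
tool_pos: [0.5625, -0.0622, 0.169]
tcp_rot: [[-0.001, -0.219, 0.976], [0.0, 0.976, 0.219], [-1.0, 0.0, -0.001]]
wrist_force: [-0.2, 0.2, -0.5]
finger_gap: 0.0007
```

```bash
cat >> h.py <<'E'
def wproj(s,c,X):
    T=np.array(c['T_tool_cam']); R=np.array(s['tcp_rot'])
    x=R.T@(np.asarray(X)-s['tool_pos']); x=T[:3,:3].T@(x-T[:3,3]); p=np.array(c['intrinsics'])@x; return p[:2]/p[2]
E
python3 - <<'E'
from h import *
from rig import bot,camera
import cv2
s=bot.get_state(); c=camera('wrist'); cv2.imwrite('pics/w1.png',c['frame'])
print(s['time_s'],s['tool_pos'],s['tcp_rot'],s['wrist_force'],s['moment'],s['finger_gap'])
for n,y in zip('ABC',(.067,.025,-.017)):
  print(n,[np.round(wproj(s,c,w(B,(.03*np.sin(a),y,.062+.03*np.cos(a))))).tolist() for a in (np.arange(7)-3)*.36])
E
```

```text
1.9833 [ 0.56245056 -0.06221458  0.16904835] [[-1.29398416e-03 -2.18633214e-01  9.75806253e-01]
 [ 5.75909922e-05  9.75807052e-01  2.18633469e-01]
 [-9.99999161e-01  3.39105896e-04 -1.25008756e-03]] [-0.19558132  0.24984943 -0.48993792] [-0.0037003  -0.08746156 -0.0105587 ] 0.0006765726138010175
A [[292.0, 59.0], [299.0, 58.0], [309.0, 57.0], [322.0, 56.0], [334.0, 57.0], [345.0, 58.0], [352.0, 60.0]]
B [[293.0, 109.0], [300.0, 109.0], [310.0, 109.0], [322.0, 109.0], [334.0, 109.0], [344.0, 109.0], [350.0, 109.0]]
C [[294.0, 154.0], [300.0, 155.0], [310.0, 156.0], [321.0, 157.0], [333.0, 156.0], [342.0, 156.0], [349.0, 154.0]]
```

View pics/w1.png

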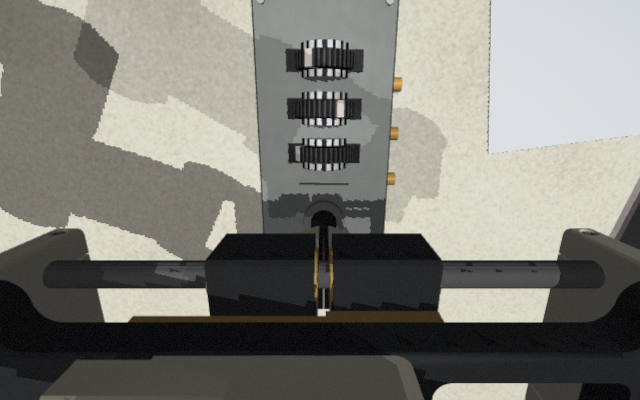

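```bash
python3 - <<'E'
import cv2
f=cv2.imread('pics/w1.png')
cv2.imwrite('pics/w1a.png',cv2.resize(f[30:180,260:400],None,fx=4,fy=4,interpolation=cv2.INTER_CUBIC))
cv2.imwrite('pics/w1b.png',cv2.resize(f[180:340,190:460],None,fx=2.9,fy=2.9,interpolation=cv2.INTER_CUBIC))
f=camera=None
from rig import camera
cv2.imwrite('pics/s1.png',cv2.resize(camera('side')['frame'][60:290,220:430],None,fx=2.6,fy=2.6,interpolation=cv2.INTER_CUBIC))
E
```

```text
(no output)
```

View pics/w1a.png

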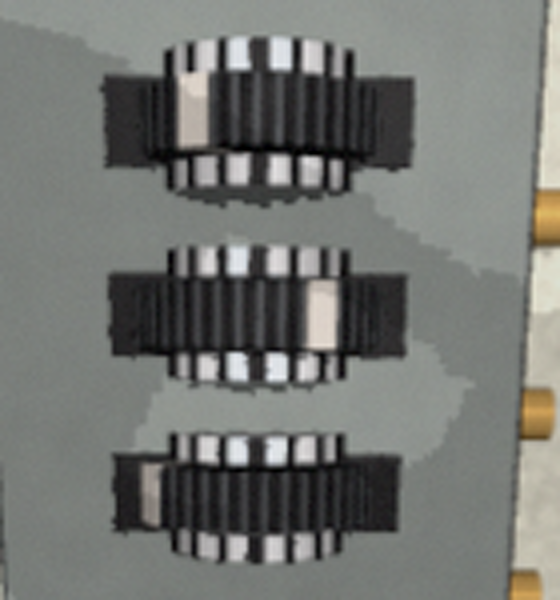

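View pics/w1b.png

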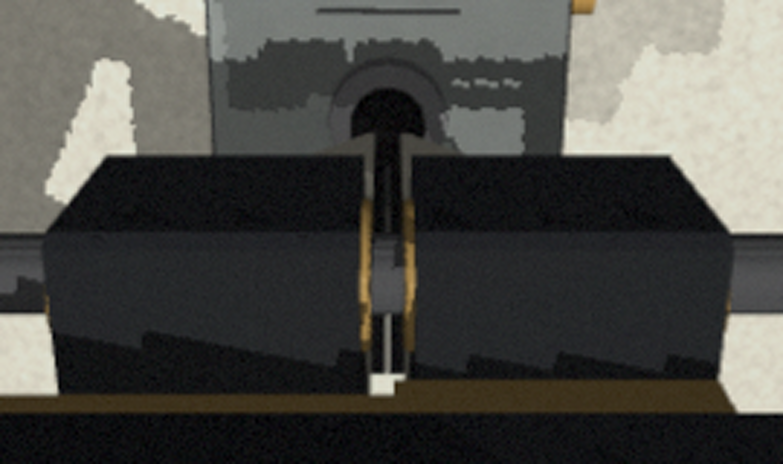

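View pics/s1.png

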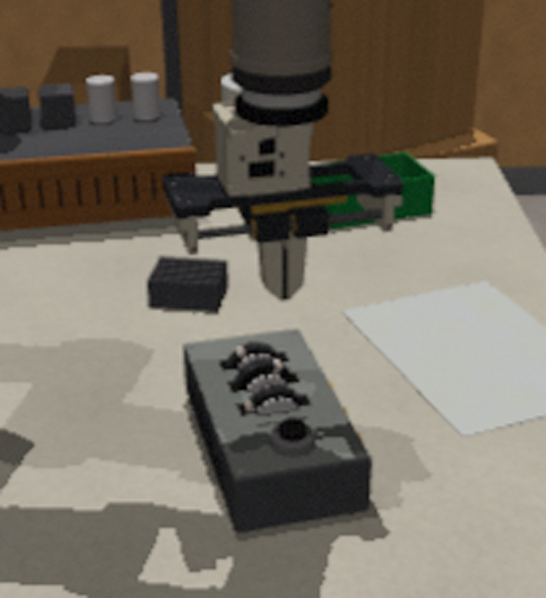

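```bash
python3 - <<'E'
import cv2
from rig import camera
cv2.imwrite('pics/s2.png',cv2.resize(camera('side')['frame'][130:190,295:365],None,fx=8,fy=8,interpolation=cv2.INTER_CUBIC))
E
```

```text
(no output)
```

View pics/s2.png

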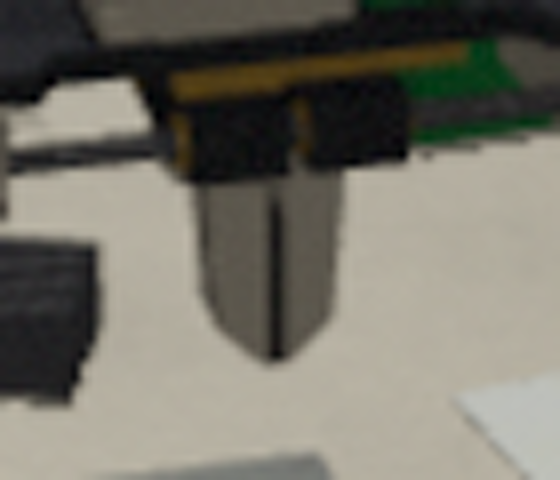

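```bash
python3 - <<'E'
from h import *
from rig import bot
s=bot.get_state(); print(s['q']); R=np.array(s['tcp_rot'])
for t in(-90,90):
  plan(s['tool_pos'],R,w(B,(0.001-.007,.067,.115)),t,14)
E
```

```text
[-2.48797975e-01  4.30615252e-01  1.43917391e+00 -4.30168658e-04
  1.27243693e+00 -4.65745556e-01]
-1 0.4 0.8 -0 -6.4; -1 0.4 0.9 0 -6.4; -1 0.4 0.8 0.2 -6.4; -1 0.4 0.8 0.2 -6.4; -1 0.4 0.8 0.4 -6.4; -1 0.3 0.7 0.4 -6.4; -1 0.4 0.7 0.5 -6.4; -1 0.4 0.7 0.5 -6.4
-1 0.4 0.5 0.7 -6.4; -1 0.4 0.5 0.7 -6.4; -1 0.4 0.4 0.7 -6.4; -1 0.4 0.3 0.8 -6.4; -1 0.4 0.2 0.8 -6.4; -1 0.4 0.2 0.8 -6.4
[0.53105285 0.04972172 0.11465081] [-2.08550734e-01  9.78011546e-01 -8.80534431e-05]
-1 0.4 0.8 -0 6.4; -1 0.4 0.9 -0.2 6.4; -1 0.4 0.8 -0.2 6.4; -1 0.4 0.8 -0.3 6.4; -1 0.4 0.7 -0.4 6.4; -1 0.3 0.7 -0.5 6.4; -1 0.4 0.7 -0.5 6.4; -1 0.4 0.5 -0.7 6.4
-1 0.4 0.5 -0.6 6.4; -1 0.4 0.5 -0.8 6.4; -1 0.4 0.3 -0.7 6.4; -1 0.4 0.2 -0.8 6.4; -1 0.4 0.2 -0.9 6.4; -1 0.4 0.1 -0.8 6.4
[0.53167185 0.0501822  0.11465025] [ 2.22185576e-01 -9.75004392e-01  7.75730820e-05]
```

step_arm(
  commands="-1 0.4 0.8 0 -6.4; -1 0.4 0.9 0 -6.4; -1 0.4 0.8 0.2 -6.4; -1 0.4 0.8 0.2 -6.4; -1 0.4 0.8 0.4 -6.4; -1 0.3 0.7 0.4 -6.4; -1 0.4 0.7 0.5 -6.4; -1 0.4 0.7 0.5 -6.4",
)

```text
time_s: 2.8
tool_pos: [0.5438, 0.001, 0.1389]
tcp_rot: [[0.0, -0.898, 0.44], [-0.0, 0.44, 0.898], [-1.0, -0.0, -0.0]]
wrist_force: [0.0, 0.6, 0.3]
finger_gap: 0.0006
```

step_arm(
  commands="-1 0.4 0.5 0.7 -6.4; -1 0.4 0.5 0.7 -6.4; -1 0.4 0.4 0.7 -6.4; -1 0.4 0.3 0.8 -6.4; -1 0.4 0.2 0.8 -6.4; -1 0.4 0.2 0.8 -6.5; -1 0 0 0 0; -1 0 0 0 0",
)

```text
time_s: 3.47
tool_pos: [0.5313, 0.0496, 0.115]
tcp_rot: [[-0.0, -0.978, -0.207], [-0.0, -0.207, 0.978], [-1.0, 0.0, -0.0]]
wrist_force: [0.8, -0.5, -0.7]
finger_gap: 0.0005
```

```bash
cat >> h.py <<'E'
def rel(p):
    d=np.array(p[:2])-B[:2]; c,s=np.cos(B[2]),np.sin(B[2])
    return np.round([1e3*(c*d[0]+s*d[1]),1e3*(-s*d[0]+c*d[1]),1e3*p[2]],2)
E
python3 - <<'E'
from h import *
from rig import bot,camera
import cv2
s=bot.get_state();print(s['time_s'],rel(s['tool_pos']),s['wrist_force'],np.round(s['tcp_rot'],4).tolist())
cv2.imwrite('pics/s3.png',cv2.resize(camera('side')['frame'][150:250,270:380],None,fx=6,fy=6,interpolation=cv2.INTER_CUBIC))
c=camera('wrist');cv2.imwrite('pics/w3.png',c['frame'])
E
```

```text
3.4667 [ -6.01  66.39 115.02] [ 0.78651844 -0.50492567 -0.6914388 ] [[-0.0001, -0.9782, -0.2075], [-0.0003, -0.2075, 0.9782], [-1.0, 0.0001, -0.0003]]
```

View pics/s3.png

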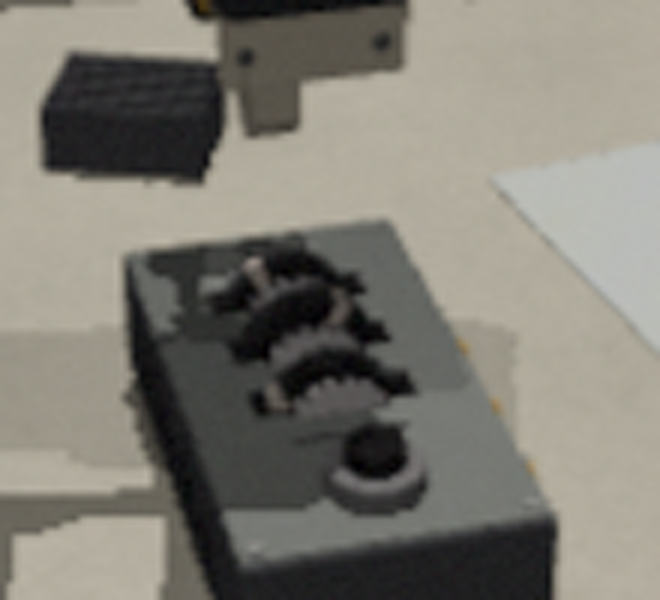

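View pics/w3.png

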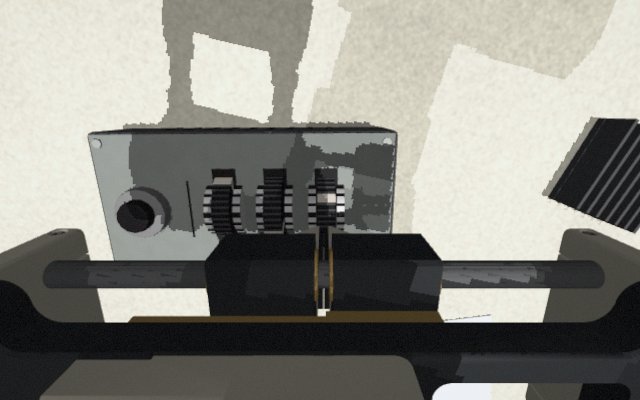

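step_arm(
  commands="-1 0.7 0 0 0; -1 0.7 0 0 0; -1 0.4 0 0 0; -1 0 0 0 0; -1 0 0 0 0",
)

```text
time_s: 3.98
tool_pos: [0.5313, 0.0503, 0.0963]
tcp_rot: [[-0.001, -0.977, -0.211], [-0.0, -0.211, 0.977], [-1.0, 0.001, 0.0]]
wrist_force: [-1.1, 0.2, -0.2]
finger_gap: 0.0002
```

step_arm(
  commands="-1 0.05 0 0 0; -1 0.05 0 0 0; -1 0 0 0 0",
)

```text
time_s: 4.23
tool_pos: [0.5317, 0.0504, 0.0959]
tcp_rot: [[0.0, -0.977, -0.212], [-0.0, -0.212, 0.977], [-1.0, -0.0, -0.0]]
wrist_force: [-0.4, 0.3, 0.3]
finger_gap: 0.0004
```

step_arm(
  commands="-1 0.05 0 0 0; -1 0.05 0 0 0; -1 0 0 0 0",
)

```text
time_s: 4.48
tool_pos: [0.5316, 0.0504, 0.0948]
tcp_rot: [[-0.0, -0.977, -0.212], [-0.0, -0.212, 0.977], [-1.0, 0.0, -0.0]]
wrist_force: [0.4, -0.3, -0.2]
finger_gap: 0.0004
```

step_arm(
  commands="-1 0.05 0 0 0; -1 0.05 0 0 0; -1 0 0 0 0",
)

```text
time_s: 4.73
tool_pos: [0.5315, 0.0504, 0.0937]
tcp_rot: [[-0.0, -0.977, -0.212], [-0.0, -0.212, 0.977], [-1.0, 0.0, -0.0]]
wrist_force: [0.1, -1.2, 0.8]
finger_gap: 0.0007
```

step_arm(
  commands="-1 0.05 0 0 0; -1 0.05 0 0 0; -1 0 0 0 0",
)

```text
time_s: 4.98
tool_pos: [0.5315, 0.0504, 0.0927]
tcp_rot: [[-0.0, -0.977, -0.212], [-0.0, -0.212, 0.977], [-1.0, 0.0, -0.0]]
wrist_force: [-0.6, -0.3, 0.1]
finger_gap: 0.0005
```

step_arm(
  commands="-1 0.05 0 0 0; -1 0 0 0 0",
)

```text
time_s: 5.15
tool_pos: [0.5315, 0.0504, 0.0922]
tcp_rot: [[-0.0, -0.977, -0.212], [-0.0, -0.212, 0.977], [-1.0, 0.0, -0.0]]
wrist_force: [0.3, 0.1, -0.3]
finger_gap: 0.0001
```

step_arm(
  commands="-1 0.05 0 0 0; -1 0.05 0 0 0; -1 0 0 0 0",
)

```text
time_s: 5.4
tool_pos: [0.5315, 0.0504, 0.0912]
tcp_rot: [[-0.0, -0.977, -0.212], [-0.0, -0.212, 0.977], [-1.0, 0.0, -0.0]]
wrist_force: [0.2, -0.4, 0.5]
finger_gap: 0.0006
```

step_arm(
  commands="-1 0.05 0 0 0; -1 0.05 0 0 0; -1 0 0 0 0",
)

```text
time_s: 5.65
tool_pos: [0.5315, 0.0504, 0.0902]
tcp_rot: [[-0.0, -0.977, -0.212], [-0.0, -0.212, 0.977], [-1.0, 0.0, -0.0]]
wrist_force: [-0.0, 1.0, -0.5]
finger_gap: 0.0003
```

step_arm(
  commands="-1 0.05 0 0 0; -1 0.05 0 0 0; -1 0 0 0 0",
)

```text
time_s: 5.9
tool_pos: [0.5315, 0.0504, 0.0892]
tcp_rot: [[-0.0, -0.977, -0.212], [-0.0, -0.212, 0.977], [-1.0, 0.0, -0.0]]
wrist_force: [0.6, 0.7, 0.8]
finger_gap: 0.0002
```

step_arm(
  commands="-1 0.05 0 0 0; -1 0 0 0 0; -1 0 0 0 0",
)

```text
time_s: 6.15
tool_pos: [0.5316, 0.0504, 0.0888]
tcp_rot: [[0.0, -0.977, -0.212], [-0.0, -0.212, 0.977], [-1.0, 0.0, -0.0]]
wrist_force: [0.5, 0.3, -0.1]
finger_gap: 0.0003
```

step_arm(
  commands="-1 0.05 0 0 0; -1 0 0 0 0; -1 0 0 0 0",
)

```text
time_s: 6.4
tool_pos: [0.5316, 0.0504, 0.0883]
tcp_rot: [[-0.0, -0.977, -0.212], [-0.0, -0.212, 0.977], [-1.0, 0.0, -0.0]]
wrist_force: [0.7, -0.3, 0.2]
finger_gap: 0.0002
```

```bash
python3 - <<'E'
from h import *
from rig import bot,camera
import cv2
s=bot.get_state();print(s['time_s'],rel(s['tool_pos']),s['wrist_force'])
cv2.imwrite('pics/s4.png',cv2.resize(camera('side')['frame'][150:250,270:380],None,fx=6,fy=6,interpolation=cv2.INTER_CUBIC))
E
```

```text
6.4 [-5.56 67.05 88.28] [ 0.74793534 -0.25558177  0.23047723]
```

View pics/s4.png

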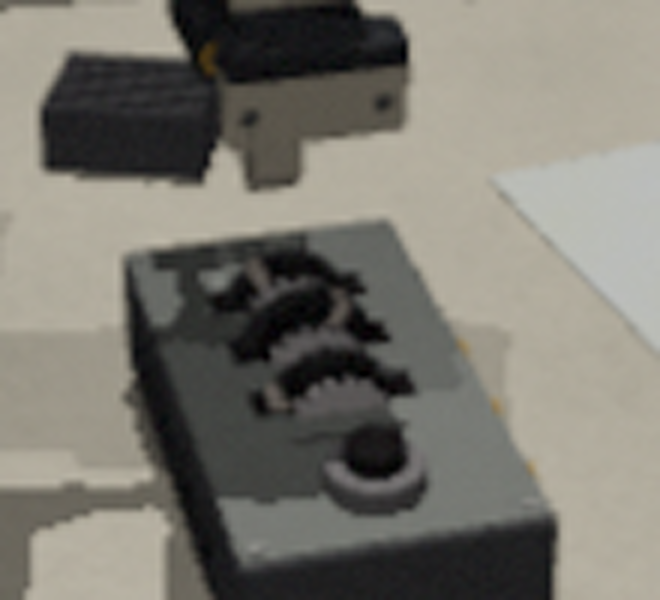

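```bash
python3 - <<'E'
from h import *
for X in [(.5316,.0504,.0883),w(B,(0,.067,.092))]:
  print((proj('side',X)-[270,150])*6, proj('top',X))
from rig import camera
import cv2
cv2.imwrite('pics/t4.png',cv2.resize(camera('top')['frame'][140:260,260:400],None,fx=5,fy=5,interpolation=cv2.INTER_CUBIC))
E
```

```text
[272.45476485 256.992387  ] [304.2629894  214.82526168]
[284.47869325 248.25648381] [303.83740132 212.8636732 ]
```

View pics/t4.png

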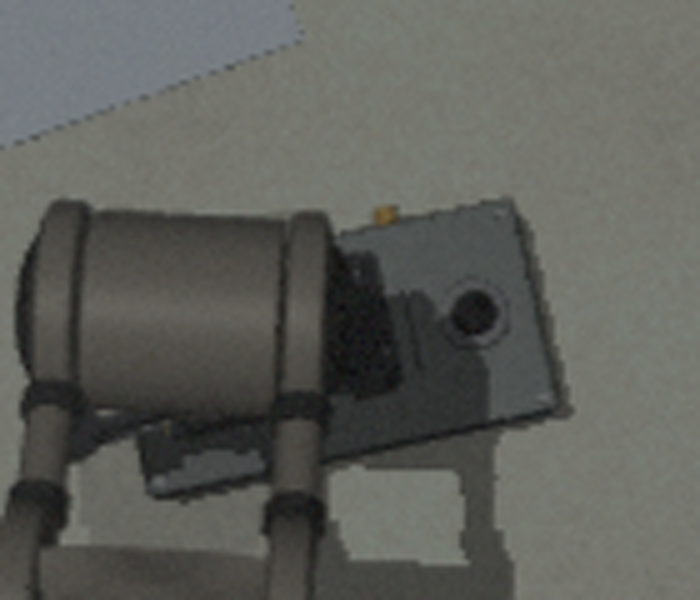

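```bash
python3 - <<'E'
from h import *
for X in [(.5625,-.0622,.169),(.5625,-.0622,.179),(.5625,-.0522,.169)]:
  print((proj('side',X)-[295,130])*8, (proj('side',X)))
print(proj('side',(.188,-.49,.187)))
from rig import camera
import cv2
f=camera('side')['frame']
cv2.imwrite('pics/s5.png',cv2.resize(f[150:230,270:370],None,fx=8,fy=7.5,interpolation=cv2.INTER_NEAREST))
f=cv2.imread('pics/side0.png');cv2.imwrite('pics/s5b.png',cv2.resize(f[200:350,0:150],None,fx=4,fy=4,interpolation=cv2.INTER_NEAREST))
E
```

```text
[270.26797392 457.68280023] [328.78349674 187.21035003]
[270.1709774  427.84323453] [328.77137218 183.48040432]
[268.76052223 440.87043922] [328.59506528 185.1088049 ]
[ 81.09624653 330.83336131]
```

View pics/s5.png

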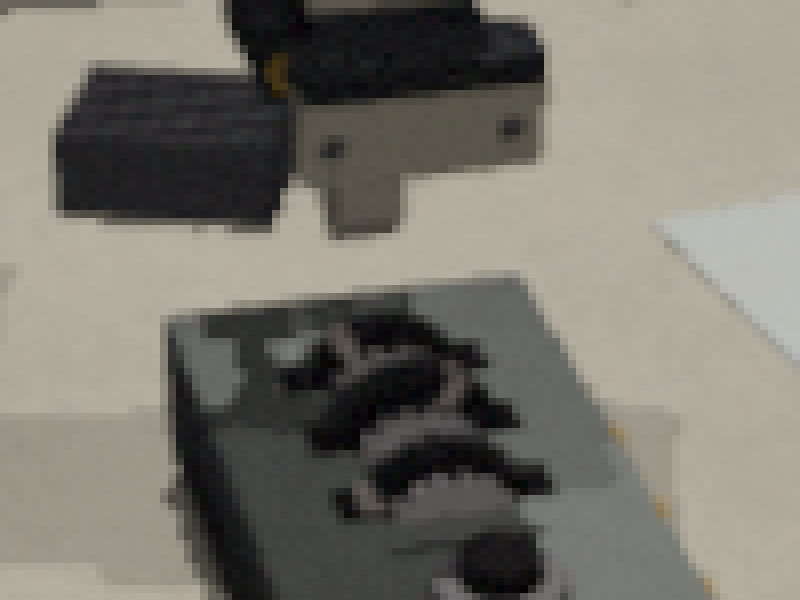

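View pics/s5b.png

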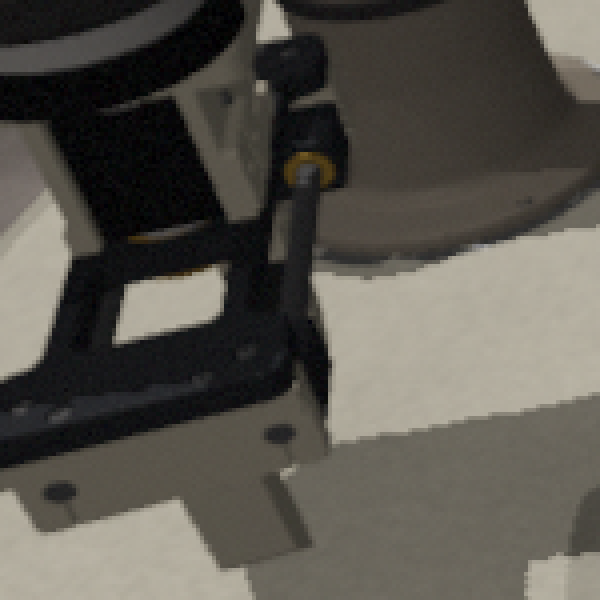

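```bash
python3 - <<'E'
from h import *
R=np.array([[-0.0, 0.933, 0.359], [0.001, 0.359, -0.933], [-1.0, 0.0, -0.001]]);p=np.array([.188,-.49,.187])
for z in (.046,.065):
 for y in(-.0095,.0095):
  print(z,y,(proj('side',p+R@[0,y,z])-[0,200])*4)
from rig import bot,camera
s=bot.get_state();c=camera('wrist')
import cv2
cv2.imwrite('pics/w5.png',c['frame'])
for x in (-.09,-.066,-.05,-.03,0): print(x,wproj(s,c,np.array(s['tool_pos'])+np.array(s['tcp_rot'])@[x,0,0]))
print(wproj(s,c,w(B,(0,.067,.092))))
cv2.imwrite('pics/w5.png',cv2.resize(c['frame'][150:300,200:440],None,fx=3.3,fy=3.3,interpolation=cv2.INTER_CUBIC))
E
```

```text
0.046 -0.0095 [285.26610231 630.89094005]
0.046 0.0095 [347.96726082 612.07917784]
0.065 -0.0095 [280.98065415 675.6052369 ]
0.065 0.0095 [345.3892756  655.78853181]
-0.09 [325.451567   295.33954275]
-0.066 [325.05375501 265.95043249]
-0.05 [324.8522952 251.0672094]
-0.03 [324.64910357 236.05604521]
0 [324.41473519 218.74163969]
[324.30361266 228.14502541]
```

View pics/w5.png

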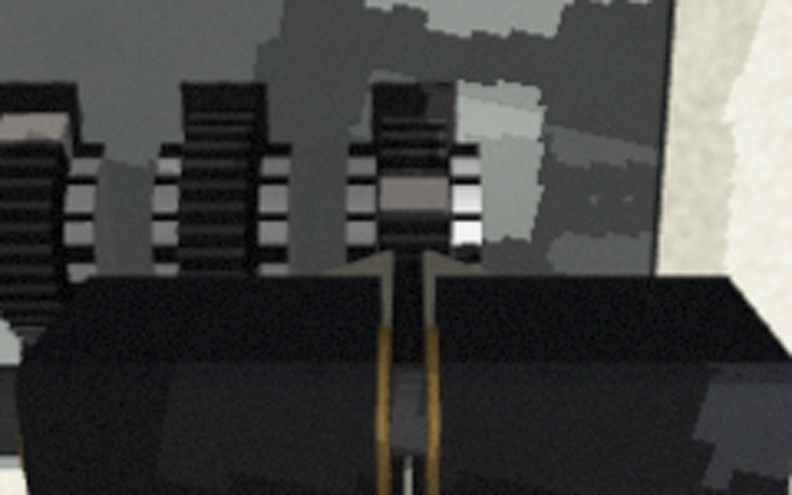

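```bash
python3 - <<'E'
from h import *
for z in (.0883,.1,.11,.115,.12,.125,.13): print(z,proj('side',(.5316,.0504-.006,z)))
print('s2 target (329.2,175)')
for z in (.169,.18,.19,.2): print(z,proj('side',(.5625,-.0622-.0095,z)))
E
```

```text
0.0883 [315.44916873 193.9795719 ]
0.1 [315.36257322 190.16606008]
0.11 [315.28779374 186.87290457]
0.115 [315.25013578 185.21451533]
0.12 [315.21229731 183.54817627]
0.125 [315.17427701 181.87383009]
0.13 [315.13607358 180.19141895]
s2 target (329.2,175)
0.169 [328.96551709 189.24039304]
0.18 [328.95314968 185.11353015]
0.19 [328.94177773 181.3188397 ]
0.2 [328.93028097 177.48250323]
```

step_arm(
  commands="-1 -0.4 0 0 0; -1 -0.4 0 0 0; -1 0 -0.65 0 0; -1 0.3 0 0 0; -1 0 0 0 0; -1 0 0 0 0",
)

```text
time_s: 7.1
tool_pos: [0.5377, 0.0518, 0.0928]
tcp_rot: [[-0.001, -0.977, -0.212], [-0.0, -0.212, 0.977], [-1.0, 0.001, 0.0]]
wrist_force: [-0.4, -0.1, -0.2]
finger_gap: 0.0003
```

step_arm(
  commands="-1 0.05 0 0 0; -1 0.05 0 0 0; -1 0 0 0 0",
)

```text
time_s: 7.35
tool_pos: [0.5378, 0.0517, 0.0921]
tcp_rot: [[-0.0, -0.977, -0.212], [-0.0, -0.212, 0.977], [-1.0, 0.0, -0.0]]
wrist_force: [0.4, 0.5, -0.5]
finger_gap: 0.0007
```

step_arm(
  commands="-1 0.05 0 0 0; -1 0.05 0 0 0; -1 0 0 0 0",
)

```text
time_s: 7.6
tool_pos: [0.5379, 0.0518, 0.0912]
tcp_rot: [[-0.0, -0.977, -0.212], [-0.0, -0.212, 0.977], [-1.0, 0.0, -0.0]]
wrist_force: [0.5, 0.5, -0.0]
finger_gap: 0.0004
```

step_arm(
  commands="-1 0.05 0 0 0; -1 0.05 0 0 0; -1 0 0 0 0",
)

```text
time_s: 7.85
tool_pos: [0.5379, 0.0518, 0.0902]
tcp_rot: [[-0.0, -0.977, -0.212], [-0.0, -0.212, 0.977], [-1.0, 0.0, -0.0]]
wrist_force: [1.2, -0.6, -0.6]
finger_gap: 0.0004
```

step_arm(
  commands="-1 0.05 0 0 0; -1 0.05 0 0 0; -1 0 0 0 0",
)

```text
time_s: 8.1
tool_pos: [0.5379, 0.0518, 0.0892]
tcp_rot: [[-0.0, -0.977, -0.212], [-0.0, -0.212, 0.977], [-1.0, 0.0, -0.0]]
wrist_force: [-0.4, -0.4, 0.0]
finger_gap: 0.0005
```

step_arm(
  commands="-1 0.05 0 0 0; -1 0.05 0 0 0; -1 0 0 0 0",
)

```text
time_s: 8.35
tool_pos: [0.5379, 0.0518, 0.0882]
tcp_rot: [[-0.0, -0.977, -0.212], [-0.0, -0.212, 0.977], [-1.0, 0.0, -0.0]]
wrist_force: [1.6, 0.8, -0.0]
finger_gap: 0.0002
```

```bash
python3 - <<'E'
from h import *
from rig import bot,camera
import cv2
s=bot.get_state();print(s['time_s'],rel(s['tool_pos']),s['wrist_force'])
f=camera('side')['frame']
cv2.imwrite('pics/s6.png',cv2.resize(f[130:230,270:380],None,fx=7,fy=6,interpolation=cv2.INTER_NEAREST))
cv2.imwrite('pics/s6b.png',f)
E
```

```text
8.35 [ 0.87 67.1  88.19] [ 1.56986076  0.78118623 -0.01627014]
```

View pics/s6b.png

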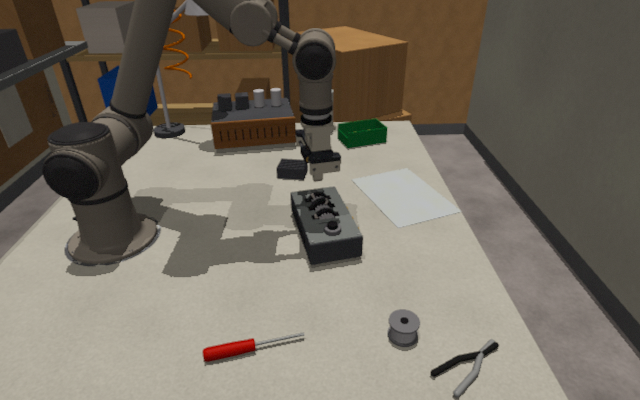

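step_arm(
  commands="-1 0.05 0 0 0; -1 0.05 0 0 0; -1 0 0 0 0",
)

```text
time_s: 8.65
tool_pos: [0.5379, 0.0518, 0.0872]
tcp_rot: [[-0.0, -0.977, -0.212], [-0.0, -0.212, 0.977], [-1.0, 0.0, -0.0]]
wrist_force: [-0.6, 0.3, -0.1]
finger_gap: 0.0004
```

step_arm(
  commands="-1 0.05 0 0 0; -1 0.05 0 0 0; -1 0 0 0 0",
)

```text
time_s: 8.9
tool_pos: [0.5378, 0.0518, 0.0862]
tcp_rot: [[-0.0, -0.977, -0.212], [-0.0, -0.212, 0.977], [-1.0, 0.0, -0.0]]
wrist_force: [0.3, 0.0, 0.2]
finger_gap: 0.0005
```

step_arm(
  commands="-1 0.05 0 0 0; -1 0.05 0 0 0; -1 0.05 0 0 0; -1 0 0 0 0",
)

```text
time_s: 9.23
tool_pos: [0.5379, 0.0518, 0.0847]
tcp_rot: [[-0.0, -0.977, -0.212], [-0.0, -0.212, 0.977], [-1.0, 0.0, -0.0]]
wrist_force: [0.5, 0.6, 0.5]
finger_gap: 0.0006
```

step_arm(
  commands="-1 0.05 0 0 0; -1 0.05 0 0 0; -1 0.05 0 0 0; -1 0 0 0 0",
)

```text
time_s: 9.57
tool_pos: [0.5379, 0.0517, 0.0832]
tcp_rot: [[-0.0, -0.977, -0.212], [-0.0, -0.212, 0.977], [-1.0, 0.0, -0.0]]
wrist_force: [0.9, -0.4, -0.1]
finger_gap: 0.0008
```

```bash
python3 - <<'E'
from h import *
from rig import bot,camera
import cv2
s=bot.get_state();print(s['time_s'],rel(s['tool_pos']),s['wrist_force'])
f=camera('side')['frame']
cv2.imwrite('pics/s7.png',cv2.resize(f[130:230,270:380],None,fx=7,fy=6,interpolation=cv2.INTER_NEAREST))
E
```

```text
9.5667 [ 0.89 67.07 83.18] [ 0.93851248 -0.38580784 -0.09430729]
```

View pics/s7.png

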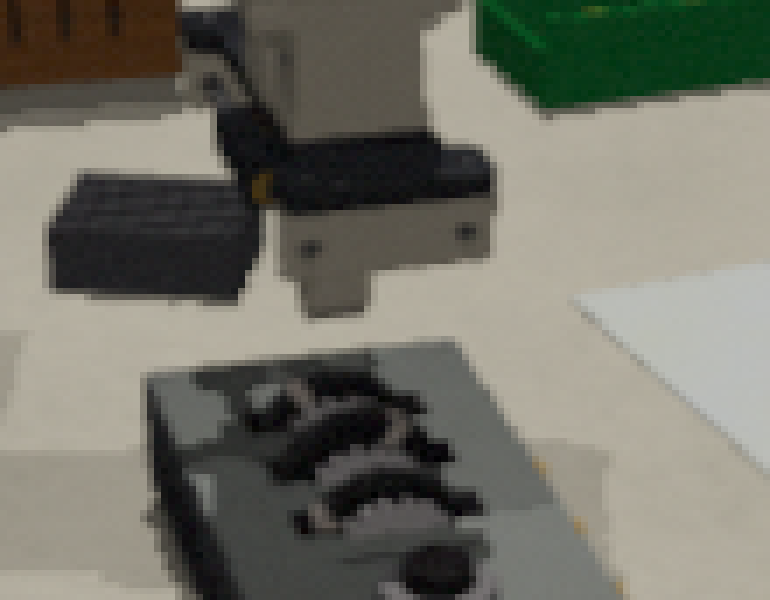

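step_arm(
  commands="-1 0.1 0 0 0; -1 0.1 0 0 0; -1 0 0 0 0",
)

```text
time_s: 9.87
tool_pos: [0.5378, 0.0518, 0.0811]
tcp_rot: [[-0.0, -0.977, -0.212], [-0.0, -0.212, 0.977], [-1.0, 0.0, 0.0]]
wrist_force: [0.1, -0.2, -0.3]
finger_gap: 0.0003
```

step_arm(
  commands="-1 0.1 0 0 0; -1 0.1 0 0 0; -1 0 0 0 0",
)

```text
time_s: 10.12
tool_pos: [0.5378, 0.0517, 0.0791]
tcp_rot: [[-0.0, -0.977, -0.212], [-0.0, -0.212, 0.977], [-1.0, 0.0, -0.0]]
wrist_force: [0.4, -1.1, -1.1]
finger_gap: 0.0002
```

step_arm(
  commands="-1 0.1 0 0 0; -1 0.1 0 0 0; -1 0 0 0 0",
)

```text
time_s: 10.37
tool_pos: [0.5378, 0.0518, 0.0771]
tcp_rot: [[-0.0, -0.977, -0.212], [-0.0, -0.212, 0.977], [-1.0, 0.0, -0.0]]
wrist_force: [0.1, -0.0, -0.7]
finger_gap: 0.0003
```

```bash
python3 - <<'E'
from h import *
from rig import bot,camera
import cv2
s=bot.get_state();print(s['time_s'],rel(s['tool_pos']),s['wrist_force'])
f=camera('side')['frame']
cv2.imwrite('pics/s8.png',cv2.resize(f[130:230,270:380],None,fx=7,fy=6,interpolation=cv2.INTER_NEAREST))
f=camera('wrist')['frame']
cv2.imwrite('pics/w8.png',f)
E
```

```text
10.3667 [ 0.84 67.1  77.09] [ 0.11030236 -0.01595991 -0.69773295]
```

View pics/s8.png

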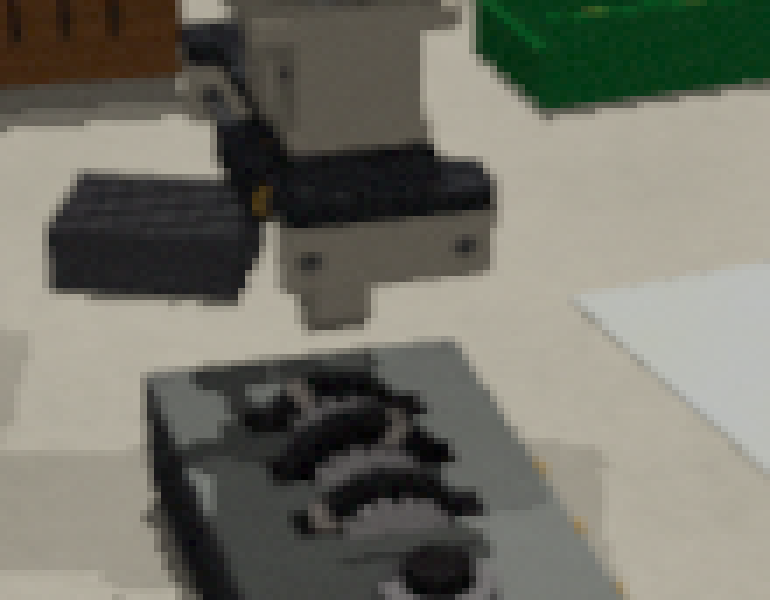

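View pics/w8.png

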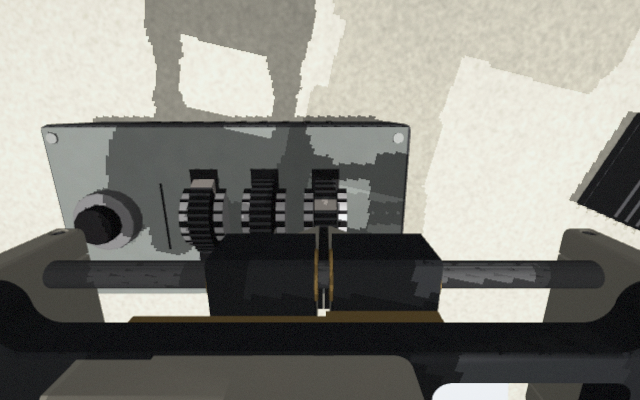

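step_arm(
  commands="-1 0.1 0 0 0; -1 0.1 0 0 0; -1 0 0 0 0",
)

```text
time_s: 10.72
tool_pos: [0.5378, 0.0518, 0.0751]
tcp_rot: [[-0.0, -0.977, -0.212], [-0.0, -0.212, 0.977], [-1.0, 0.0, 0.0]]
wrist_force: [0.3, -0.5, 0.8]
finger_gap: 0.0002
```

step_arm(
  commands="-1 0.1 0 0 0; -1 0.1 0 0 0; -1 0 0 0 0",
)

```text
time_s: 10.97
tool_pos: [0.5378, 0.0518, 0.0731]
tcp_rot: [[-0.0, -0.977, -0.212], [-0.0, -0.212, 0.977], [-1.0, 0.0, -0.0]]
wrist_force: [-0.1, -0.1, -0.1]
finger_gap: 0.0007
```

step_arm(
  commands="-1 0.1 0 0 0; -1 0.1 0 0 0; -1 0 0 0 0",
)

```text
time_s: 11.22
tool_pos: [0.5378, 0.0518, 0.0711]
tcp_rot: [[-0.0, -0.977, -0.212], [-0.0, -0.212, 0.977], [-1.0, 0.0, 0.0]]
wrist_force: [0.0, 0.4, -0.0]
finger_gap: 0.0006
```

```bash
python3 - <<'E'
from h import *
from rig import bot,camera
import cv2
s=bot.get_state();print(s['time_s'],rel(s['tool_pos']),s['wrist_force'])
f=camera('side')['frame']
cv2.imwrite('pics/s9.png',cv2.resize(f[130:230,270:380],None,fx=7,fy=6,interpolation=cv2.INTER_NEAREST))
E
```

```text
11.2167 [ 0.82 67.1  71.08] [ 0.01904718  0.38649782 -0.00522632]
```

View pics/s9.png

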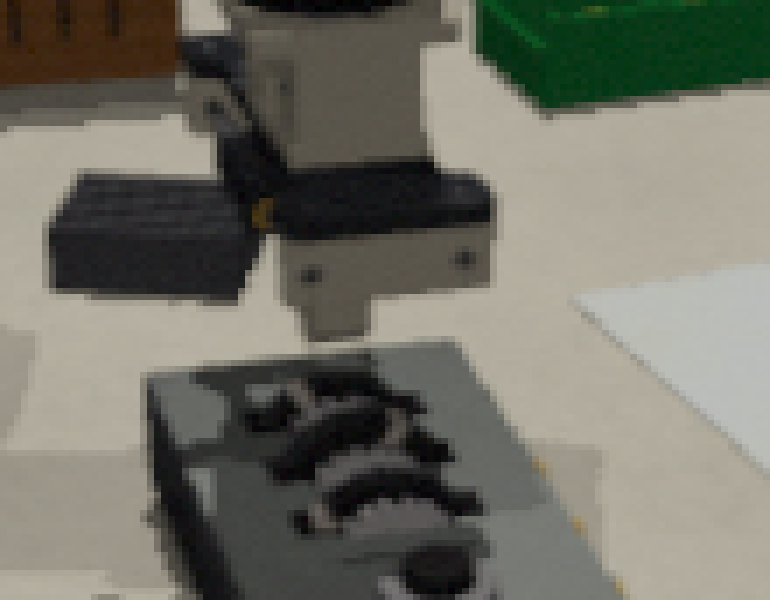

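step_arm(
  commands="-1 0.1 0 0 0; -1 0.1 0 0 0; -1 0.1 0 0 0; -1 0 0 0 0",
)

```text
time_s: 11.6
tool_pos: [0.5378, 0.0518, 0.068]
tcp_rot: [[-0.0, -0.977, -0.212], [-0.0, -0.212, 0.977], [-1.0, 0.0, 0.0]]
wrist_force: [-0.1, -0.3, -0.4]
finger_gap: 0.0004
```

step_arm(
  commands="-1 0.1 0 0 0; -1 0.1 0 0 0; -1 0 0 0 0",
)

```text
time_s: 11.85
tool_pos: [0.5378, 0.0517, 0.0661]
tcp_rot: [[-0.0, -0.977, -0.212], [-0.0, -0.212, 0.977], [-1.0, 0.0, -0.0]]
wrist_force: [1.1, -0.0, -0.3]
finger_gap: 0.0008
```

step_arm(
  commands="-1 0.05 0 0 0; -1 0.05 0 0 0; -1 0 0 0 0",
)

```text
time_s: 12.1
tool_pos: [0.5379, 0.0518, 0.0652]
tcp_rot: [[-0.0, -0.977, -0.212], [-0.0, -0.212, 0.977], [-1.0, 0.0, -0.0]]
wrist_force: [0.1, 0.5, 0.6]
finger_gap: 0.0005
```

step_arm(
  commands="-1 0.05 0 0 0; -1 0.05 0 0 0; -1 0 0 0 0",
)

```text
time_s: 12.35
tool_pos: [0.5379, 0.0518, 0.0642]
tcp_rot: [[-0.0, -0.977, -0.212], [-0.0, -0.212, 0.977], [-1.0, 0.0, -0.0]]
wrist_force: [0.0, 0.1, -0.3]
finger_gap: 0.0007
```

step_arm(
  commands="-1 0.05 0 0 0; -1 0.05 0 0 0; -1 0 0 0 0",
)

```text
time_s: 12.6
tool_pos: [0.5379, 0.0518, 0.0632]
tcp_rot: [[-0.0, -0.977, -0.212], [-0.0, -0.212, 0.977], [-1.0, 0.0, -0.0]]
wrist_force: [-0.3, 0.1, -0.2]
finger_gap: 0.0006
```

step_arm(
  commands="-1 0.05 0 0 0; -1 0 0 0 0",
)

```text
time_s: 12.77
tool_pos: [0.5379, 0.0518, 0.0627]
tcp_rot: [[-0.0, -0.977, -0.212], [-0.0, -0.212, 0.977], [-1.0, 0.0, -0.0]]
wrist_force: [-1.0, -0.6, 0.1]
finger_gap: 0.0005
```

```bash
python3 - <<'E'
from h import *
from rig import bot,camera
import cv2
s=bot.get_state();print(s['time_s'],rel(s['tool_pos']),s['wrist_force'])
f=camera('side')['frame']
cv2.imwrite('pics/s10.png',cv2.resize(f[150:230,280:360],None,fx=8,fy=7.5,interpolation=cv2.INTER_NEAREST))
E
```

```text
12.7667 [ 0.94 67.07 62.72] [-0.99395421 -0.61950539  0.10040718]
```

View pics/s10.png

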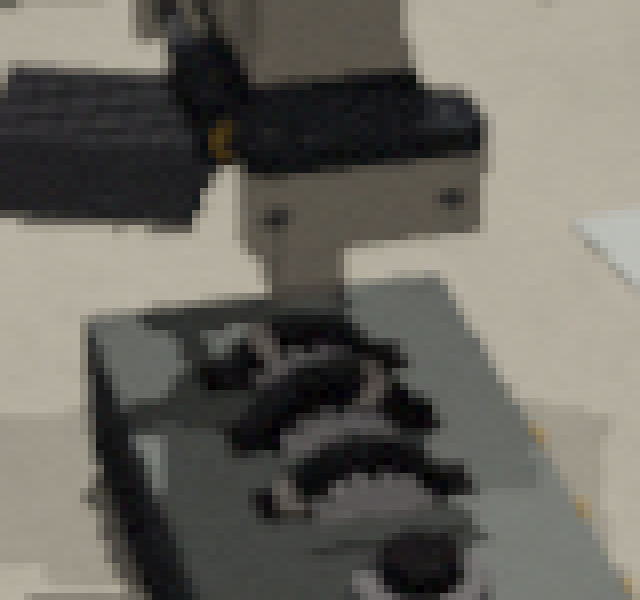

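step_arm(
  commands="-1 0.05 0 0 0; -1 0.05 0 0 0; -1 0.05 0 0 0; -1 0 0 0 0",
)

```text
time_s: 13.15
tool_pos: [0.5379, 0.0518, 0.0612]
tcp_rot: [[-0.0, -0.977, -0.212], [-0.0, -0.212, 0.977], [-1.0, 0.0, -0.0]]
wrist_force: [-0.1, 0.4, 0.3]
finger_gap: 0.0009
```

step_arm(
  commands="-1 0.05 0 0 0; -1 0 0 0 0",
)

```text
time_s: 13.32
tool_pos: [0.5379, 0.0518, 0.0607]
tcp_rot: [[-0.0, -0.977, -0.212], [-0.0, -0.212, 0.977], [-1.0, 0.0, -0.0]]
wrist_force: [0.1, 0.4, -0.7]
finger_gap: 0.0005
```

step_arm(
  commands="-1 0.05 0 0 0; -1 0.05 0 0 0; -1 0 0 0 0",
)

```text
time_s: 13.57
tool_pos: [0.5379, 0.0518, 0.0597]
tcp_rot: [[-0.0, -0.977, -0.212], [-0.0, -0.212, 0.977], [-1.0, 0.0, -0.0]]
wrist_force: [0.1, -0.3, -0.2]
finger_gap: 0.0003
```

step_arm(
  commands="-1 0.05 0 0 0; -1 0 0 0 0",
)

```text
time_s: 13.73
tool_pos: [0.5379, 0.0518, 0.0592]
tcp_rot: [[-0.0, -0.977, -0.212], [-0.0, -0.212, 0.977], [-1.0, 0.0, -0.0]]
wrist_force: [-0.2, -0.3, -0.1]
finger_gap: 0.0004
```

step_arm(
  commands="-1 0.05 0 0 0; -1 0.05 0 0 0; -1 0 0 0 0",
)

```text
time_s: 13.98
tool_pos: [0.5379, 0.0518, 0.0582]
tcp_rot: [[-0.0, -0.977, -0.212], [-0.0, -0.212, 0.977], [-1.0, 0.0, -0.0]]
wrist_force: [-0.5, -0.8, 0.4]
finger_gap: 0.0005
```

step_arm(
  commands="-1 0.05 0 0 0; -1 0 0 0 0",
)

```text
time_s: 14.15
tool_pos: [0.5379, 0.0517, 0.0577]
tcp_rot: [[-0.0, -0.977, -0.212], [-0.0, -0.212, 0.977], [-1.0, 0.0, -0.0]]
wrist_force: [0.1, 0.4, 0.3]
finger_gap: 0.0004
```

step_arm(
  commands="-1 0.05 0 0 0; -1 0.05 0 0 0; -1 0 0 0 0",
)

```text
time_s: 14.4
tool_pos: [0.5379, 0.0517, 0.0567]
tcp_rot: [[-0.0, -0.977, -0.212], [-0.0, -0.212, 0.977], [-1.0, 0.0, -0.0]]
wrist_force: [-0.7, -0.5, 0.2]
finger_gap: 0.0004
```

step_arm(
  commands="-1 0.05 0 0 0; -1 0 0 0 0",
)

```text
time_s: 14.57
tool_pos: [0.5379, 0.0517, 0.0562]
tcp_rot: [[-0.0, -0.977, -0.212], [-0.0, -0.212, 0.977], [-1.0, 0.0, -0.0]]
wrist_force: [0.2, 0.6, -0.3]
finger_gap: 0.0002
```

step_arm(
  commands="-1 0.05 0 0 0; -1 0 0 0 0",
)

```text
time_s: 14.73
tool_pos: [0.5379, 0.0518, 0.0557]
tcp_rot: [[-0.0, -0.977, -0.212], [-0.0, -0.212, 0.977], [-1.0, 0.0, -0.0]]
wrist_force: [-0.7, -0.4, -0.0]
finger_gap: 0.0003
```

```bash
python3 - <<'E'
from h import *
from rig import bot,camera
import cv2
s=bot.get_state();print(s['time_s'],rel(s['tool_pos']),s['wrist_force'])
f=camera('side')['frame']
cv2.imwrite('pics/s11.png',cv2.resize(f[150:230,280:360],None,fx=8,fy=7.5,interpolation=cv2.INTER_NEAREST))
E
```

```text
14.7333 [ 0.9  67.08 55.71] [-0.7486982  -0.37511727 -0.02296944]
```

View pics/s11.png

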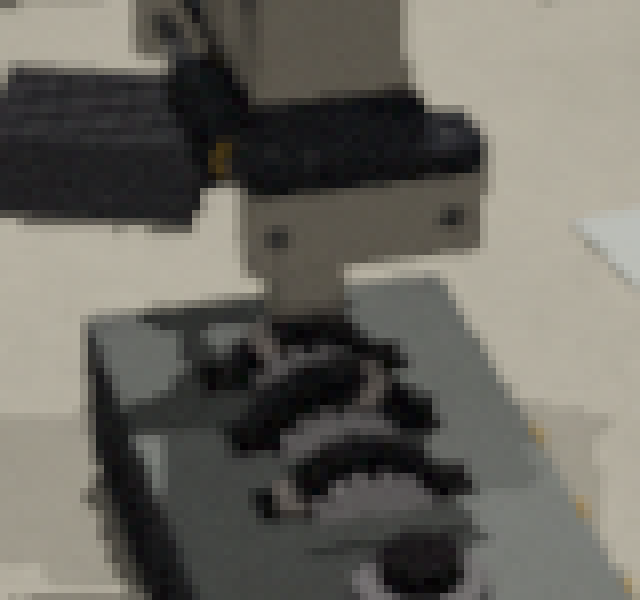

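step_arm(
  commands="-1 0.05 0 0 0; -1 0 0 0 0",
)

```text
time_s: 14.95
tool_pos: [0.5379, 0.0517, 0.0552]
tcp_rot: [[-0.0, -0.977, -0.212], [-0.0, -0.212, 0.977], [-1.0, 0.0, -0.0]]
wrist_force: [-0.7, -0.4, 0.2]
finger_gap: 0.0001
```

step_arm(
  commands="-1 0.05 0 0 0; -1 0 0 0 0",
)

```text
time_s: 15.12
tool_pos: [0.5379, 0.0518, 0.0547]
tcp_rot: [[-0.0, -0.977, -0.212], [-0.0, -0.212, 0.977], [-1.0, 0.0, -0.0]]
wrist_force: [-0.2, -0.7, -0.6]
finger_gap: 0.0004
```

step_arm(
  commands="-1 0.05 0 0 0; -1 0 0 0 0",
)

```text
time_s: 15.28
tool_pos: [0.5379, 0.0517, 0.0542]
tcp_rot: [[-0.0, -0.977, -0.212], [-0.0, -0.212, 0.977], [-1.0, 0.0, -0.0]]
wrist_force: [-0.1, -0.5, -0.5]
finger_gap: 0.0003
```

step_arm(
  commands="-1 0.05 0 0 0; -1 0 0 0 0",
)

```text
time_s: 15.45
tool_pos: [0.5379, 0.0518, 0.0537]
tcp_rot: [[-0.0, -0.977, -0.212], [-0.0, -0.212, 0.977], [-1.0, 0.0, -0.0]]
wrist_force: [-0.2, -1.1, -0.2]
finger_gap: 0.0004
```

step_arm(
  commands="-1 0.05 0 0 0; -1 0 0 0 0",
)

```text
time_s: 15.62
tool_pos: [0.5379, 0.0518, 0.0532]
tcp_rot: [[-0.0, -0.977, -0.212], [-0.0, -0.212, 0.977], [-1.0, 0.0, -0.0]]
wrist_force: [-0.2, -0.4, -0.4]
finger_gap: 0.0003
```

step_arm(
  commands="-1 0.05 0 0 0; -1 0 0 0 0",
)

```text
time_s: 15.78
tool_pos: [0.5379, 0.0518, 0.0527]
tcp_rot: [[-0.0, -0.977, -0.212], [-0.0, -0.212, 0.977], [-1.0, 0.0, -0.0]]
wrist_force: [0.0, -0.4, 0.4]
finger_gap: 0.0002
```

step_arm(
  commands="-1 0.05 0 0 0; -1 0 0 0 0",
)

```text
time_s: 15.95
tool_pos: [0.5379, 0.0518, 0.0522]
tcp_rot: [[-0.0, -0.977, -0.212], [-0.0, -0.212, 0.977], [-1.0, 0.0, -0.0]]
wrist_force: [0.2, -0.1, 0.5]
finger_gap: 0.0004
```

step_arm(
  commands="-1 0.05 0 0 0; -1 0 0 0 0",
)

```text
time_s: 16.12
tool_pos: [0.5379, 0.0518, 0.0517]
tcp_rot: [[-0.0, -0.977, -0.212], [-0.0, -0.212, 0.977], [-1.0, 0.0, -0.0]]
wrist_force: [0.2, 0.4, -0.6]
finger_gap: 0.0005
```

```bash
python3 - <<'E'
from h import *
from rig import bot,camera
import cv2
s=bot.get_state();print(s['time_s'],rel(s['tool_pos']),s['wrist_force'],s['joint_efforts'])
f=camera('side')['frame']
cv2.imwrite('pics/s12.png',cv2.resize(f[150:230,280:360],None,fx=8,fy=7.5,interpolation=cv2.INTER_NEAREST))
f=camera('wrist')['frame']
cv2.imwrite('pics/w12.png',cv2.resize(f[150:300,200:440],None,fx=3.3,fy=3.3,interpolation=cv2.INTER_CUBIC))
E
```

```text
16.1167 [ 0.92 67.07 51.71] [ 0.1797907   0.43634378 -0.6338061 ] [-4.56279704e-04 -4.74086022e+01 -1.99705464e+01 -4.66743484e-02
  5.12314914e-02 -1.23464806e-04]
```

View pics/s12.png

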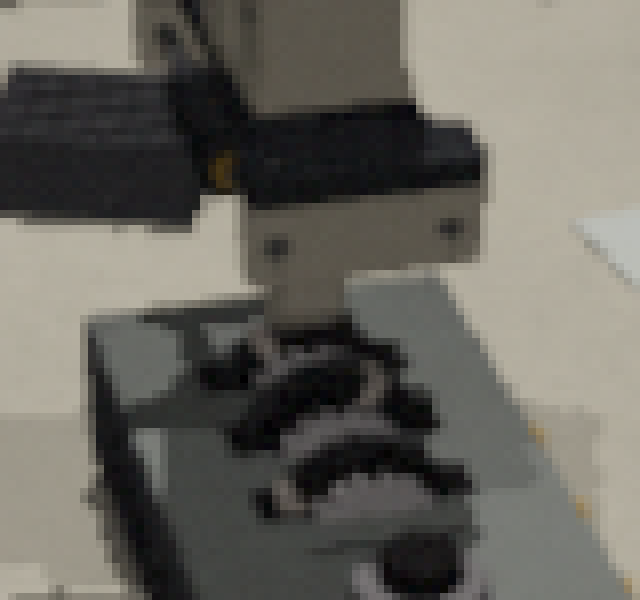

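View pics/w12.png

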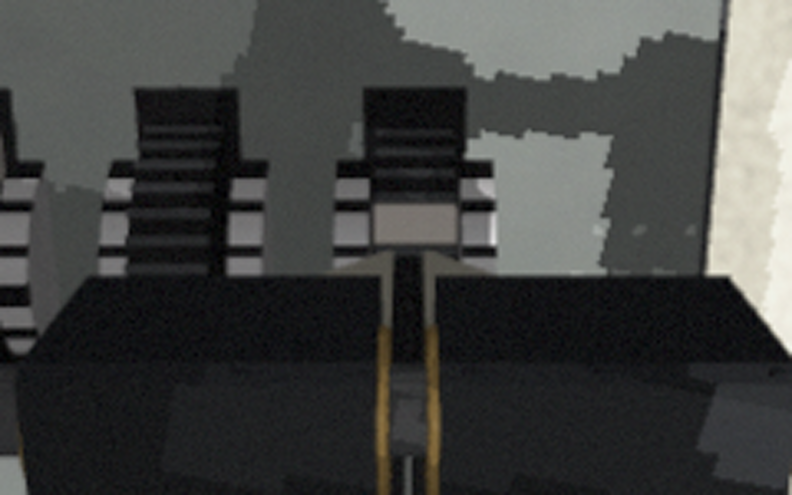

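step_arm(
  commands="-1 0.05 0 0 0; -1 0 0 0 0",
)

```text
time_s: 16.38
tool_pos: [0.5379, 0.0518, 0.0512]
tcp_rot: [[-0.0, -0.977, -0.212], [-0.0, -0.212, 0.977], [-1.0, 0.0, -0.0]]
wrist_force: [-0.6, -0.2, -0.1]
finger_gap: 0.0005
```

step_arm(
  commands="-1 0.05 0 0 0; -1 0 0 0 0",
)

```text
time_s: 16.55
tool_pos: [0.538, 0.0518, 0.0508]
tcp_rot: [[0.0, -0.977, -0.212], [-0.0, -0.212, 0.977], [-1.0, -0.0, -0.0]]
wrist_force: [-0.3, -0.4, 0.1]
finger_gap: 0.0004
```

step_arm(
  commands="-1 0.05 0 0 0; -1 0 0 0 0",
)

```text
time_s: 16.72
tool_pos: [0.5381, 0.0518, 0.0505]
tcp_rot: [[0.0, -0.977, -0.212], [-0.0, -0.212, 0.977], [-1.0, -0.0, -0.0]]
wrist_force: [-0.4, 1.1, 2.9]
finger_gap: 0.0003
```

step_arm(
  commands="-1 0.05 0 0 0; -1 0 0 0 0",
)

```text
time_s: 16.88
tool_pos: [0.5381, 0.0518, 0.0501]
tcp_rot: [[0.001, -0.977, -0.212], [-0.0, -0.212, 0.977], [-1.0, -0.0, -0.0]]
wrist_force: [-2.1, 0.2, 5.4]
finger_gap: 0.0008
```

step_arm(
  commands="-1 0.05 0 0 0; -1 0 0 0 0; -1 0 -0.15 0 0; -1 0 -0.15 0 0; -1 0 -0.15 0 0; -1 0 -0.15 0 0; -1 0 0 0 0",
)

```text
time_s: 17.47
tool_pos: [0.5442, 0.0531, 0.0499]
tcp_rot: [[0.001, -0.977, -0.212], [-0.0, -0.212, 0.977], [-1.0, -0.001, -0.0]]
wrist_force: [-0.8, -0.8, 7.1]
finger_gap: 0.0007
```

```bash
python3 - <<'E'
from h import *
from rig import bot,camera
import cv2
s=bot.get_state();print(s['time_s'],rel(s['tool_pos']),s['wrist_force'])
f=camera('wrist')['frame']
cv2.imwrite('pics/w13.png',cv2.resize(f[150:300,200:440],None,fx=3.3,fy=3.3,interpolation=cv2.INTER_CUBIC))
E
```

```text
17.4667 [ 7.39 67.03 49.87] [-0.75483382 -0.83036524  7.06697842]
```

View pics/w13.png

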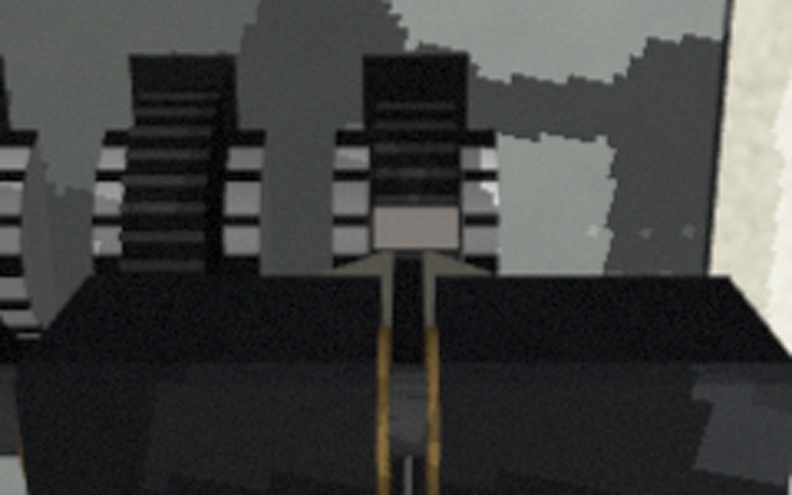

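step_arm(
  commands="-1 -0.3 0 0 0; -1 0 0.7 0 0; -1 0 0.64 0 0; -1 0.2 0 0 0; -1 0.1 0 0 0; -1 0.02 0 0 0; -1 0 0 0 0; -1 0 -0.15 0 0",
)

```text
time_s: 18.18
tool_pos: [0.5321, 0.0506, 0.0497]
tcp_rot: [[0.001, -0.977, -0.212], [0.0, -0.212, 0.977], [-1.0, -0.001, -0.0]]
wrist_force: [-3.0, -0.1, 8.4]
finger_gap: 0.0003
```

step_arm(
  commands="-1 0 -0.2 0 0; -1 0 -0.2 0 0; -1 0 -0.2 0 0; -1 0 -0.2 0 0; -1 0 -0.2 0 0; -1 0 -0.2 0 0; -1 0 -0.1 0 0; -1 0 0 0 0",
)

```text
time_s: 18.85
tool_pos: [0.5453, 0.0535, 0.0497]
tcp_rot: [[0.001, -0.977, -0.212], [0.0, -0.212, 0.977], [-1.0, -0.001, -0.0]]
wrist_force: [-1.3, 0.7, 6.9]
finger_gap: 0.0005
```

```bash
python3 - <<'E'
from h import *
from rig import bot,camera
import cv2
s=bot.get_state();print(s['time_s'],rel(s['tool_pos']),s['wrist_force'])
f=camera('wrist')['frame']
cv2.imwrite('pics/w14.png',cv2.resize(f[150:300,200:440],None,fx=3.3,fy=3.3,interpolation=cv2.INTER_CUBIC))
E
```

```text
18.85 [ 8.5  67.2  49.74] [-1.32866764  0.70894557  6.90980768]
```

View pics/w14.png

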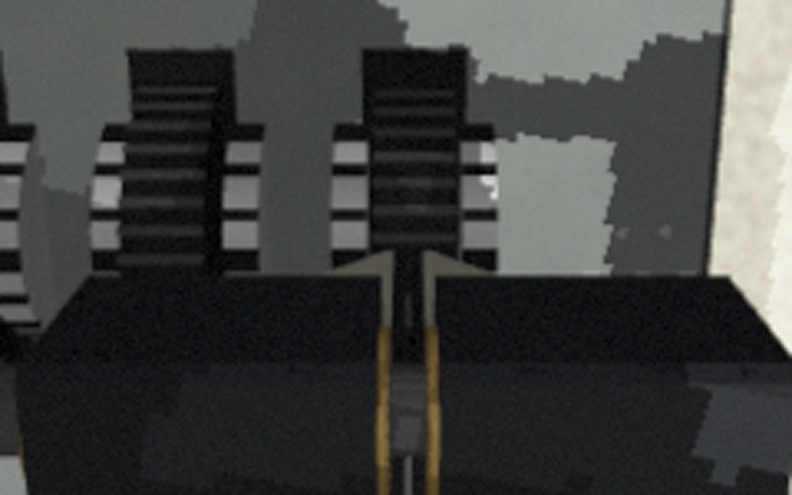

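step_arm(
  commands="-1 -0.3 0 0 0; -1 0 0.75 0 0; -1 0 0.75 0 0; -1 0.2 0 0 0; -1 0.1 0 0 0; -1 0 0 0 0; -1 0 0 0 0; -1 0 -0.15 0 0",
)

```text
time_s: 19.57
tool_pos: [0.5315, 0.0505, 0.0497]
tcp_rot: [[0.0, -0.977, -0.211], [0.0, -0.211, 0.977], [-1.0, -0.0, 0.0]]
wrist_force: [-2.6, 1.2, 8.1]
finger_gap: 0.0005
```

step_arm(
  commands="-1 0 -0.2 0 0; -1 0 -0.2 0 0; -1 0 -0.2 0 0; -1 0 -0.2 0 0; -1 0 -0.2 0 0; -1 0 -0.2 0 0; -1 0 -0.1 0 0; -1 0 0 0 0",
)

```text
time_s: 20.23
tool_pos: [0.5447, 0.0533, 0.0497]
tcp_rot: [[0.001, -0.977, -0.211], [0.0, -0.211, 0.977], [-1.0, -0.001, -0.0]]
wrist_force: [-1.4, 1.6, 8.2]
finger_gap: 0.0009
```

step_arm(
  commands="-1 -1 0 0 0; -1 -1.5 -1.5 -1 0; -1 0 -3 -1.5 0; -1 0 -2 -1.7 0; -1 0 0 0 0; -1 0 0 0 0",
)

```text
time_s: 20.73
tool_pos: [0.6169, 0.0252, 0.0736]
tcp_rot: [[-0.001, -0.978, -0.21], [-0.0, -0.21, 0.978], [-1.0, 0.001, 0.0]]
wrist_force: [-0.0, 0.5, -0.4]
finger_gap: 0.0006
```

```bash
cat > look.py <<'E'
from h import *
from rig import bot,camera
import cv2,sys
s=bot.get_state();c=camera('wrist');print(s['time_s'],rel(s['tool_pos']),s['wrist_force'])
f=c['frame']; pts=[]
for n,y in zip('ABC',(.067,.025,-.017)):
  q=[wproj(s,c,w(B,(.03*np.sin(a),y,.062+.03*np.cos(a)))) for a in (np.arange(7)-3)*.36]; pts+=q
  print(n,np.round(q).tolist())
pts=np.array(pts);u0,v0=np.maximum(pts.min(0)-45,0).astype(int);u1,v1=(pts.max(0)+45).astype(int)
g=f[v0:v1,u0:u1];k=min(790/g.shape[1],590/g.shape[0])
print('crop',u0,v0,k); cv2.imwrite(sys.argv[1],cv2.resize(g,None,fx=k,fy=k,interpolation=cv2.INTER_CUBIC))
E
python3 look.py pics/w15.png
```

```text
20.7333 [72.56 24.47 73.64] [-0.01793365  0.46754245 -0.36900872]
A [[396.0, 64.0], [398.0, 74.0], [400.0, 91.0], [399.0, 110.0], [397.0, 129.0], [394.0, 144.0], [390.0, 153.0]]
B [[326.0, 64.0], [326.0, 74.0], [326.0, 91.0], [326.0, 110.0], [326.0, 129.0], [325.0, 144.0], [325.0, 153.0]]
C [[255.0, 64.0], [253.0, 74.0], [252.0, 91.0], [252.0, 110.0], [254.0, 129.0], [257.0, 144.0], [260.0, 153.0]]
crop 206 19 3.3146067415730336
```

View pics/w15.png

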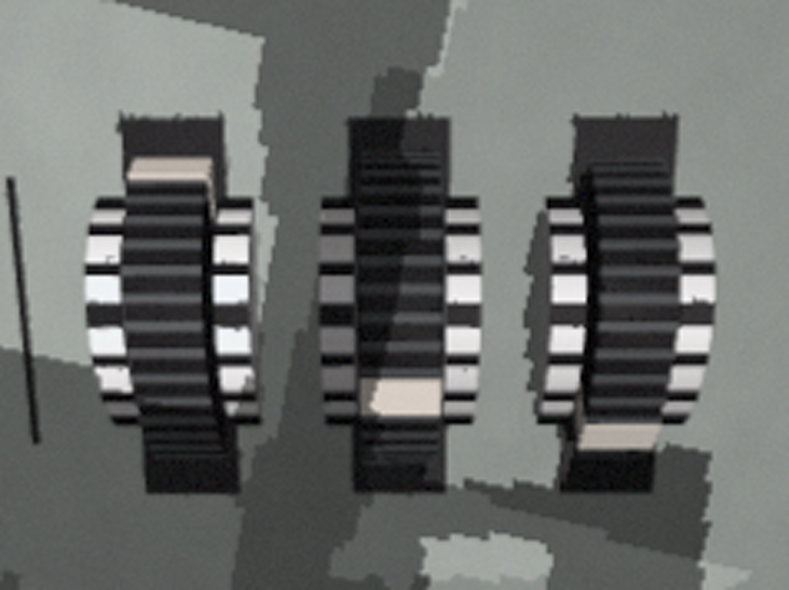

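```bash
cat > fit.py <<'E'
from h import *
from rig import bot,camera
from scipy.optimize import brentq
import sys
# args: u0 v0 k then name row_tickcentre row_bar triples (crop rows)
u0,v0,k=map(float,sys.argv[1:4]); s=bot.get_state();c=camera('wrist')
Y=dict(A=.067,B=.025,C=-.017)
for t in sys.argv[4:]:
  n,rc,rb=t.split(',');y=Y[n];rc=v0+float(rc)/k;rb=v0+float(rb)/k
  row=lambda x,z:wproj(s,c,w(B,(x,y,z)))[1]
  dx=brentq(lambda x:row(x,.0845)-rc,-.01,.01)
  for dz in(-.003,0,.003):
    a=brentq(lambda a:row(dx+.03*np.sin(a),.062+dz+.03*np.cos(a))-rb,-1.2,1.2)
    print(n,'dx',round(dx*1e3,1),'dz',dz,'angle',round(a,3),'digit',round(3+a/.36,2))
E
python3 fit.py 206 19 3.3146 A,313,437 B,315,398 C,314,169
python3 - <<'E'
from h import *
from rig import bot,camera
s=bot.get_state();c=camera('wrist')
for d in range(7):
  a=(d-3)*.36;print(d,[round((wproj(s,c,w(B,(.0025+.0225*np.sin(a),.025,.062+.0225*np.cos(a))))[1]-19)*3.3146) for _ in [0]])
E
```

```text
A dx 1.0 dz -0.003 angle 0.875 digit 5.43
A dx 1.0 dz 0 angle 0.852 digit 5.37
A dx 1.0 dz 0.003 angle 0.83 digit 5.31
B dx 1.4 dz -0.003 angle 0.511 digit 4.42
B dx 1.4 dz 0 angle 0.501 digit 4.39
B dx 1.4 dz 0.003 angle 0.49 digit 4.36
C dx 1.2 dz -0.003 angle -1.011 digit 0.19
C dx 1.2 dz 0 angle -0.983 digit 0.27
C dx 1.2 dz 0.003 angle -0.956 digit 0.34
0 [212]
1 [238]
2 [277]
3 [323]
4 [368]
5 [404]
6 [426]
```

```bash
python3 - <<'E'
from h import *
from rig import bot,camera
import cv2
f=camera('side')['frame']
cv2.imwrite('pics/s16.png',cv2.resize(f[180:240,285:350],None,fx=10,fy=9.5,interpolation=cv2.INTER_CUBIC))
for n,y in zip('AB',(.067,.025)):
 for a in (.4,.5,.6,.72,.85,1): print(n,a,((proj('side',w(B,(.0012+.03*np.sin(a),y,.062+.03*np.cos(a))))-[284.6,179.6])*[10,9.5]).round())
E
```

```text
A 0.4 [375. 113.]
A 0.5 [385. 116.]
A 0.6 [394. 119.]
A 0.72 [405. 125.]
A 0.85 [415. 132.]
A 1 [424. 142.]
B 0.4 [414. 188.]
B 0.5 [424. 191.]
B 0.6 [434. 195.]
B 0.72 [445. 200.]
B 0.85 [455. 207.]
B 1 [465. 217.]
```

View pics/s16.png

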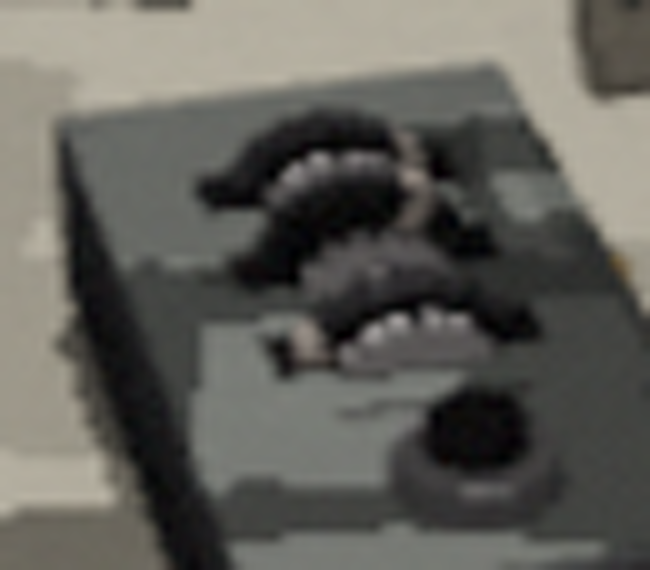

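step_arm(
  commands="-1 0 3 0 0; -1 0 3 0.05 0; -1 0.8 0.4 0 0; -1 0.7 0 0 0; -1 0.05 0 0 0; -1 0 0 0 0; -1 0 0 0 0",
)

```text
time_s: 21.52
tool_pos: [0.5552, 0.013, 0.0586]
tcp_rot: [[0.001, -0.977, -0.212], [-0.0, -0.212, 0.977], [-1.0, -0.001, -0.0]]
wrist_force: [0.6, -0.3, 1.1]
finger_gap: 0.0
```

step_arm(
  commands="-1 0.05 0 0 0; -1 0.05 0 0 0; -1 0 0 0 0",
)

```text
time_s: 21.77
tool_pos: [0.5545, 0.0129, 0.0575]
tcp_rot: [[0.0, -0.977, -0.212], [-0.0, -0.212, 0.977], [-1.0, -0.0, -0.0]]
wrist_force: [0.7, 0.8, 0.5]
finger_gap: 0.0004
```

step_arm(
  commands="-1 0.05 0 0 0; -1 0 0 0 0",
)

```text
time_s: 21.93
tool_pos: [0.5542, 0.0128, 0.057]
tcp_rot: [[-0.0, -0.977, -0.212], [-0.0, -0.212, 0.977], [-1.0, 0.0, -0.0]]
wrist_force: [0.3, -0.5, 0.8]
finger_gap: 0.0008
```

step_arm(
  commands="-1 0.05 0 0 0; -1 0.05 0 0 0; -1 0 0 0 0",
)

```text
time_s: 22.18
tool_pos: [0.5542, 0.0128, 0.0562]
tcp_rot: [[0.0, -0.977, -0.212], [-0.0, -0.212, 0.977], [-1.0, -0.0, -0.0]]
wrist_force: [-0.5, -0.1, 2.0]
finger_gap: 0.0006
```

step_arm(
  commands="-1 0.05 0 0 0; -1 0 0 0 0",
)

```text
time_s: 22.35
tool_pos: [0.5543, 0.0128, 0.0559]
tcp_rot: [[0.0, -0.977, -0.212], [-0.0, -0.212, 0.977], [-1.0, -0.0, -0.0]]
wrist_force: [-1.9, 0.4, 4.3]
finger_gap: 0.0008
```

step_arm(
  commands="-1 0.06 0 0 0; -1 0.02 0 0 0; -1 0 0.1 0 0; -1 0 0.2 0 0; -1 0 0.2 0 0; -1 0 0.2 0 0; -1 0 0.2 0 0",
)

```text
time_s: 22.93
tool_pos: [0.5466, 0.011, 0.0556]
tcp_rot: [[0.003, -0.977, -0.211], [0.0, -0.211, 0.977], [-1.0, -0.003, -0.001]]
wrist_force: [1.9, 0.6, 5.7]
finger_gap: 0.0004
```

step_arm(
  commands="-1 0 0.2 0 0; -1 0 0.2 0 0; -1 0 0.1 0 0; -1 0 0 0 0",
)

```text
time_s: 23.27
tool_pos: [0.5415, 0.0099, 0.0556]
tcp_rot: [[0.003, -0.977, -0.211], [-0.0, -0.211, 0.977], [-1.0, -0.003, -0.001]]
wrist_force: [1.1, 1.0, 5.2]
finger_gap: 0.0009
```

step_arm(
  commands="-1 -0.3 0 0 0; -1 0 -0.7 0 0; -1 0 -0.7 0 0; -1 0.2 0 0 0; -1 0.1 0 0 0; -1 0.03 0 0 0; -1 0 0 0 0; -1 0 0.1 0 0",
)

```text
time_s: 23.93
tool_pos: [0.5548, 0.0126, 0.0553]
tcp_rot: [[0.003, -0.977, -0.212], [-0.0, -0.212, 0.977], [-1.0, -0.003, -0.001]]
wrist_force: [1.2, 0.7, 6.3]
finger_gap: 0.0006
```

step_arm(
  commands="-1 0 0.2 0 0; -1 0 0.2 0 0; -1 0 0.2 0 0; -1 0 0.2 0 0; -1 0 0.2 0 0; -1 0 0.2 0 0; -1 0 0.1 0 0; -1 0 0 0 0",
)

```text
time_s: 24.6
tool_pos: [0.5416, 0.0098, 0.0554]
tcp_rot: [[0.003, -0.977, -0.212], [-0.0, -0.212, 0.977], [-1.0, -0.003, -0.001]]
wrist_force: [0.7, 0.4, 6.6]
finger_gap: 0.0004
```

```bash
python3 - <<'E'
from h import *
from rig import bot
s=bot.get_state();print(s['time_s'],rel(s['tool_pos']),s['wrist_force'],np.round(s['tcp_rot'],4).tolist())
E
```

```text
24.6 [-4.34 25.25 55.37] [0.69024117 0.41242626 6.62226352] [[0.003, -0.9774, -0.2116], [-0.0003, -0.2116, 0.9774], [-1.0, -0.0028, -0.0009]]
```

step_arm(
  commands="-1 -0.6 0 0 0; -1 0 0.1 -2.1 0; -1 0 0 -2.1 0; -1 0.3 0 0 0; -1 0 0 0 0; -1 0 0 0 0",
)

```text
time_s: 25.1
tool_pos: [0.5476, -0.0309, 0.057]
tcp_rot: [[-0.002, -0.977, -0.211], [0.001, -0.211, 0.977], [-1.0, 0.002, 0.001]]
wrist_force: [-0.6, -0.2, -0.4]
finger_gap: 0.0004
```

step_arm(
  commands="-1 0.05 0 0 0; -1 0.05 0 0 0; -1 0 0 0 0",
)

```text
time_s: 25.35
tool_pos: [0.5481, -0.0307, 0.0564]
tcp_rot: [[-0.0, -0.977, -0.212], [0.0, -0.212, 0.977], [-1.0, 0.0, 0.0]]
wrist_force: [0.7, -0.0, 1.1]
finger_gap: 0.0002
```

step_arm(
  commands="-1 0.05 0 0 0; -1 0 0 0 0",
)

```text
time_s: 25.52
tool_pos: [0.5483, -0.0311, 0.056]
tcp_rot: [[-0.0, -0.977, -0.212], [-0.0, -0.212, 0.977], [-1.0, 0.0, -0.0]]
wrist_force: [0.2, -0.1, 0.1]
finger_gap: 0.0004
```

step_arm(
  commands="-1 0.05 0 0 0; -1 0.05 0 0 0; -1 0 0 0 0",
)

```text
time_s: 25.77
tool_pos: [0.5483, -0.0314, 0.0549]
tcp_rot: [[-0.0, -0.977, -0.212], [-0.0, -0.212, 0.977], [-1.0, 0.0, -0.0]]
wrist_force: [0.1, 0.3, 0.1]
finger_gap: 0.0004
```

step_arm(
  commands="-1 0.05 0 0 0; -1 0 0 0 0",
)

```text
time_s: 25.93
tool_pos: [0.5483, -0.0314, 0.0544]
tcp_rot: [[-0.0, -0.977, -0.212], [-0.0, -0.212, 0.977], [-1.0, 0.0, -0.0]]
wrist_force: [0.3, 0.6, -0.5]
finger_gap: 0.0006
```

step_arm(
  commands="-1 0.05 0 0 0; -1 0.05 0 0 0; -1 0 0 0 0",
)

```text
time_s: 26.18
tool_pos: [0.5483, -0.0314, 0.0534]
tcp_rot: [[-0.0, -0.977, -0.212], [-0.0, -0.212, 0.977], [-1.0, 0.0, -0.0]]
wrist_force: [0.2, -0.6, 0.3]
finger_gap: 0.0009
```

step_arm(
  commands="-1 0.05 0 0 0; -1 0 0 0 0",
)

```text
time_s: 26.35
tool_pos: [0.5483, -0.0314, 0.0529]
tcp_rot: [[-0.0, -0.977, -0.212], [-0.0, -0.212, 0.977], [-1.0, 0.0, -0.0]]
wrist_force: [-0.1, -0.9, -0.6]
finger_gap: 0.0004
```

step_arm(
  commands="-1 0.05 0 0 0; -1 0.05 0 0 0; -1 0 0 0 0",
)

```text
time_s: 26.6
tool_pos: [0.5483, -0.0314, 0.0519]
tcp_rot: [[-0.0, -0.977, -0.212], [-0.0, -0.212, 0.977], [-1.0, 0.0, -0.0]]
wrist_force: [0.8, -0.2, 0.4]
finger_gap: 0.0007
```

step_arm(
  commands="-1 0.05 0 0 0; -1 0 0 0 0",
)

```text
time_s: 26.77
tool_pos: [0.5484, -0.0314, 0.0514]
tcp_rot: [[-0.0, -0.977, -0.212], [-0.0, -0.212, 0.977], [-1.0, 0.0, -0.0]]
wrist_force: [-0.2, 0.1, -0.6]
finger_gap: 0.0008
```

step_arm(
  commands="-1 0.05 0 0 0; -1 0 0 0 0",
)

```text
time_s: 26.93
tool_pos: [0.5483, -0.0314, 0.0509]
tcp_rot: [[-0.0, -0.977, -0.212], [-0.0, -0.212, 0.977], [-1.0, 0.0, -0.0]]
wrist_force: [-0.1, 0.8, -0.3]
finger_gap: 0.0006
```

step_arm(
  commands="-1 0.05 0 0 0; -1 0 0 0 0",
)

```text
time_s: 27.1
tool_pos: [0.5484, -0.0314, 0.0504]
tcp_rot: [[0.0, -0.977, -0.212], [-0.0, -0.212, 0.977], [-1.0, -0.0, -0.0]]
wrist_force: [0.7, -0.3, 0.6]
finger_gap: 0.0006
```

step_arm(
  commands="-1 0.05 0 0 0; -1 0 0 0 0",
)

```text
time_s: 27.27
tool_pos: [0.5485, -0.0314, 0.0502]
tcp_rot: [[0.0, -0.977, -0.212], [-0.0, -0.212, 0.977], [-1.0, -0.0, -0.0]]
wrist_force: [-1.1, 1.2, 2.2]
finger_gap: 0.0005
```

step_arm(
  commands="-1 0.05 0 0 0; -1 0.05 0 0 0; -1 0 0 0 0; -1 0 -0.1 0 0; -1 0 -0.2 0 0; -1 0 -0.2 0 0; -1 0 -0.2 0 0",
)

```text
time_s: 27.85
tool_pos: [0.5554, -0.03, 0.0496]
tcp_rot: [[0.001, -0.977, -0.212], [-0.0, -0.212, 0.977], [-1.0, -0.001, -0.0]]
wrist_force: [-2.6, 0.1, 6.1]
finger_gap: 0.0005
```

step_arm(
  commands="-1 0 -0.2 0 0; -1 0 -0.2 0 0; -1 0 -0.2 0 0; -1 0 -0.1 0 0; -1 0 0 0 0",
)

```text
time_s: 28.27
tool_pos: [0.5625, -0.0284, 0.0496]
tcp_rot: [[0.001, -0.977, -0.212], [-0.0, -0.212, 0.977], [-1.0, -0.001, -0.0]]
wrist_force: [-0.7, 1.1, 6.8]
finger_gap: 0.0002
```

Now I'll look at all three wheels.

step_arm(
  commands="-1 -1.2 0 0 0; -1 -1.2 -1.5 1.2 0; -1 0 -3 1.5 0; -1 0 -2 1.5 0; -1 0 0 0 0; -1 0 0 0 0",
)

```text
time_s: 28.77
tool_pos: [0.6167, 0.0272, 0.0723]
tcp_rot: [[-0.001, -0.977, -0.214], [-0.0, -0.214, 0.977], [-1.0, 0.001, 0.0]]
wrist_force: [-0.3, 0.5, -0.5]
finger_gap: 0.0005
```

```bash
python3 look.py pics/w17.png
```

```text
28.7667 [72.71 26.46 72.27] [-0.30123659  0.45430122 -0.47757868]
A [[394.0, 64.0], [396.0, 74.0], [397.0, 90.0], [397.0, 110.0], [395.0, 129.0], [392.0, 144.0], [388.0, 153.0]]
B [[323.0, 63.0], [323.0, 74.0], [323.0, 90.0], [323.0, 110.0], [323.0, 129.0], [322.0, 144.0], [322.0, 153.0]]
C [[252.0, 63.0], [249.0, 74.0], [248.0, 90.0], [248.0, 109.0], [250.0, 128.0], [253.0, 143.0], [257.0, 153.0]]
crop 202 18 3.2777777777777777
```

View pics/w17.png

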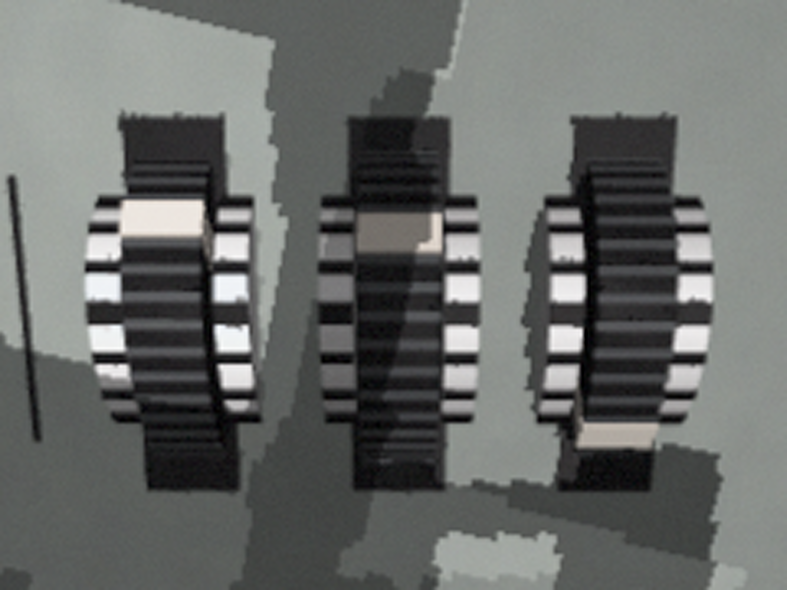

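```bash
python3 fit.py 202 18 3.2778 A,313,423 A,313,448 A,313,435 B,313,210 B,313,252 B,313,231 C,313,199 C,313,237 C,313,218 | awk '{if(($1=="B")==($5>0)&&$5!=0)print}'
```

```text
A dx 1.2 dz -0.003 angle 0.734 digit 5.04
A dx 1.2 dz -0.003 angle 1.035 digit 5.88
A dx 1.2 dz -0.003 angle 0.858 digit 5.38
B dx 1.3 dz 0.003 angle -0.602 digit 1.33
B dx 1.3 dz 0.003 angle -0.34 digit 2.06
B dx 1.3 dz 0.003 angle -0.465 digit 1.71
C dx 1.4 dz -0.003 angle -0.709 digit 1.03
C dx 1.4 dz -0.003 angle -0.443 digit 1.77
C dx 1.4 dz -0.003 angle -0.569 digit 1.42
```

step_arm(
  commands="-1 0 3 -0.1 0; -1 0 3 0 0; -1 0.7 0.8 0 0; -1 0.7 0 0 0; -1 0 0 0 0; -1 0 0 0 0",
)

```text
time_s: 29.37
tool_pos: [0.5509, 0.0105, 0.0589]
tcp_rot: [[0.0, -0.978, -0.211], [-0.0, -0.211, 0.978], [-1.0, -0.0, -0.0]]
wrist_force: [1.0, -0.7, 0.2]
finger_gap: 0.0001
```

```bash
cat > p.py <<'E'
from h import *
from rig import bot
s=bot.get_state();print(s['time_s'],rel(s['tool_pos']),np.round(s['wrist_force'],1))
E
python3 p.py
```

```text
29.3667 [ 4.96 24.03 58.87] [ 1.  -0.7  0.2]
```

step_arm(
  commands="-1 0.15 0 0.1 0; -1 0.1 0 0 0; -1 0.05 0 0 0; -1 0 0 0 0",
)

```text
time_s: 29.7
tool_pos: [0.551, 0.0121, 0.0562]
tcp_rot: [[0.001, -0.977, -0.212], [-0.0, -0.212, 0.977], [-1.0, -0.001, -0.0]]
wrist_force: [1.3, -0.1, 1.8]
finger_gap: 0.0007
```

step_arm(
  commands="-1 0.08 0 0 0; -1 0.05 0 0 0; -1 0 0 0 0; -1 0 0.15 0 0; -1 0 0.2 0 0; -1 0 0.2 0 0; -1 0 0.2 0 0; -1 0 0 0 0",
)

```text
time_s: 30.37
tool_pos: [0.5438, 0.0105, 0.0556]
tcp_rot: [[0.003, -0.977, -0.212], [-0.0, -0.212, 0.977], [-1.0, -0.003, -0.001]]
wrist_force: [0.3, 0.8, 4.7]
finger_gap: 0.0005
```

```bash
python3 p.py
```

```text
30.3667 [-1.99 25.46 55.59] [0.3 0.8 4.7]
```

step_arm(
  commands="-1 -0.6 0 0 0; -1 0 0.25 -2.1 0; -1 0 0 -2.1 0; -1 0.5 0 0 0; -1 0.5 0 0 0; -1 0 0 0 0; -1 0 0 0 0",
)

```text
time_s: 30.95
tool_pos: [0.549, -0.0306, 0.0505]
tcp_rot: [[-0.001, -0.977, -0.212], [0.0, -0.212, 0.977], [-1.0, 0.001, 0.0]]
wrist_force: [0.5, 0.0, 0.2]
finger_gap: 0.0002
```

step_arm(
  commands="-1 0.1 0 0 0; -1 0.05 0 0 0; -1 0 0 0 0",
)

```text
time_s: 31.2
tool_pos: [0.5492, -0.0305, 0.0496]
tcp_rot: [[-0.0, -0.977, -0.212], [0.0, -0.212, 0.977], [-1.0, 0.0, 0.0]]
wrist_force: [-1.4, 0.3, 6.2]
finger_gap: 0.0004
```

step_arm(
  commands="-1 0.02 0 0 0; -1 0 -0.1 0 0; -1 0 -0.2 0 0; -1 0 -0.2 0 0; -1 0 -0.2 0 0; -1 0 -0.2 0 0; -1 0 -0.2 0 0; -1 0 -0.2 0 0",
)

```text
time_s: 31.87
tool_pos: [0.5619, -0.0277, 0.0496]
tcp_rot: [[-0.0, -0.977, -0.212], [0.0, -0.212, 0.977], [-1.0, 0.0, 0.0]]
wrist_force: [-2.6, 0.3, 7.0]
finger_gap: 0.0004
```

step_arm(
  commands="-1 0 0 0 0; -1 -0.3 0 0 0; -1 0 0.5 0 0; -1 0.2 0 0 0; -1 0.1 0 0 0; -1 0 0 0 0; -1 0 -0.2 0 0; -1 0 -0.2 0 0",
)

```text
time_s: 32.53
tool_pos: [0.5608, -0.0283, 0.0495]
tcp_rot: [[-0.0, -0.977, -0.212], [0.0, -0.212, 0.977], [-1.0, 0.0, 0.0]]
wrist_force: [-1.7, 0.5, 7.4]
finger_gap: 0.0005
```

step_arm(
  commands="-1 0 0 0 0; -1 -1.2 0 0 0; -1 -1.2 -1.5 1.2 0; -1 0 -3 1.5 0; -1 0 -2 1.5 0; -1 0 0 0 0; -1 0 0 0 0",
)

```text
time_s: 33.12
tool_pos: [0.6154, 0.0271, 0.0721]
tcp_rot: [[-0.001, -0.977, -0.213], [-0.0, -0.213, 0.977], [-1.0, 0.001, 0.0]]
wrist_force: [-0.5, -1.1, 0.3]
finger_gap: 0.0004
```

```bash
python3 look.py pics/w18.png
```

```text
33.1167 [71.5  26.57 72.08] [-0.46220708 -1.07394294  0.25557653]
A [[393.0, 66.0], [396.0, 76.0], [397.0, 93.0], [396.0, 112.0], [394.0, 131.0], [391.0, 146.0], [388.0, 155.0]]
B [[323.0, 66.0], [322.0, 76.0], [322.0, 92.0], [322.0, 112.0], [322.0, 131.0], [322.0, 146.0], [322.0, 155.0]]
C [[252.0, 65.0], [249.0, 76.0], [248.0, 92.0], [248.0, 112.0], [250.0, 131.0], [253.0, 145.0], [257.0, 155.0]]
crop 202 20 3.2960893854748603
```

View pics/w18.png

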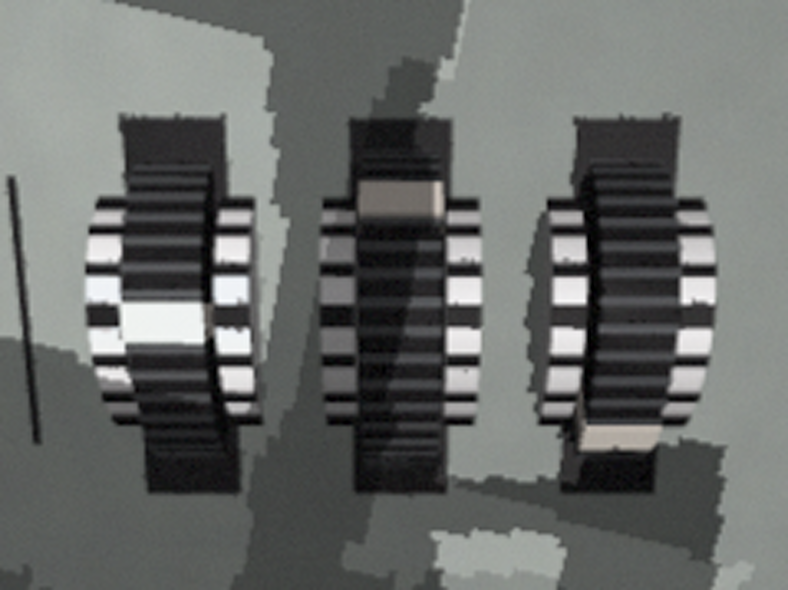

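```bash
python3 fit.py 202 20 3.2961 A,314,424 A,314,450 B,314,180 B,314,216 C,314,301 C,314,344 | awk '{if(($1=="B")==($5>0)&&$5!=0)print}'
```

```text
A dx 1.0 dz -0.003 angle 0.732 digit 5.03
A dx 1.0 dz -0.003 angle 1.049 digit 5.91
B dx 1.1 dz 0.003 angle -0.844 digit 0.66
B dx 1.1 dz 0.003 angle -0.567 digit 1.42
C dx 1.2 dz -0.003 angle -0.075 digit 2.79
C dx 1.2 dz -0.003 angle 0.17 digit 3.47
```

step_arm(
  commands="-1 0 3 1.5 0; -1 0 3 1.5 0; -1 0.7 0.7 1.05 0; -1 0.7 0 0 0; -1 0.5 0 0 0; -1 0.1 0 0 0; -1 0 0 0 0; -1 0 0 0 0",
)

```text
time_s: 33.88
tool_pos: [0.5424, 0.0509, 0.0529]
tcp_rot: [[0.0, -0.978, -0.211], [-0.0, -0.211, 0.978], [-1.0, -0.0, -0.0]]
wrist_force: [-0.1, -0.3, -0.2]
finger_gap: 0.0004
```

```bash
python3 p.py
```

```text
33.8833 [ 5.14 65.31 52.89] [-0.1 -0.3 -0.2]
```

step_arm(
  commands="-1 0.1 0 0.1 0; -1 0.1 0 0.05 0; -1 0.08 0 0 0; -1 0 0 0 0",
)

```text
time_s: 34.22
tool_pos: [0.5418, 0.053, 0.0505]
tcp_rot: [[0.001, -0.977, -0.212], [-0.0, -0.212, 0.977], [-1.0, -0.001, -0.0]]
wrist_force: [-0.7, -0.4, 2.3]
finger_gap: 0.0005
```

step_arm(
  commands="-1 0.07 0 0 0; -1 0.03 0 0 0; -1 0 0 0 0; -1 0 0.15 0 0; -1 0 0.15 0 0; -1 0 0.15 0 0; -1 0 0 0 0",
)

```text
time_s: 34.8
tool_pos: [0.5381, 0.0521, 0.0501]
tcp_rot: [[0.003, -0.977, -0.212], [-0.0, -0.212, 0.977], [-1.0, -0.003, -0.001]]
wrist_force: [0.7, 1.2, 5.2]
finger_gap: 0.0005
```

step_arm(
  commands="-1 -1.1 0 0 0; -1 -1.1 -1.5 -1 0; -1 0 -3 -1.5 0; -1 0 -2.3 -1.5 0; -1 0 0 0 0; -1 0 0 0 0; -1 0 0 0 0",
)

```text
time_s: 35.38
tool_pos: [0.6107, 0.0276, 0.0704]
tcp_rot: [[-0.002, -0.977, -0.211], [0.0, -0.211, 0.977], [-1.0, 0.002, 0.001]]
wrist_force: [0.1, 0.0, 0.6]
finger_gap: 0.0001
```

```bash
python3 look.py pics/w19.png
```

```text
35.3833 [66.96 28.06 70.42] [0.115018   0.03472765 0.59607025]
A [[391.0, 74.0], [393.0, 84.0], [394.0, 101.0], [394.0, 120.0], [392.0, 139.0], [389.0, 154.0], [385.0, 162.0]]
B [[320.0, 73.0], [320.0, 84.0], [319.0, 101.0], [319.0, 120.0], [320.0, 139.0], [320.0, 154.0], [320.0, 162.0]]
C [[249.0, 73.0], [246.0, 84.0], [245.0, 101.0], [245.0, 120.0], [247.0, 139.0], [250.0, 153.0], [254.0, 162.0]]
crop 199 28 3.2916666666666665
```

View pics/w19.png

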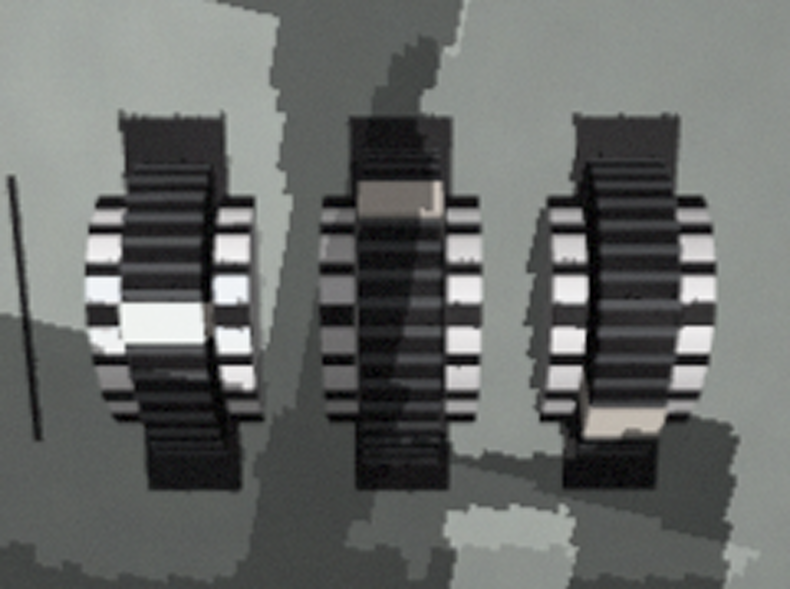

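```bash
python3 fit.py 199 28 3.2917 A,314,407 A,314,439 B,314,180 B,314,216 C,314,301 C,314,344 | awk '{if(($1=="B")==($5>0)&&$5!=0)print}'; python3 - <<'E'
from rig import camera
import cv2
f=camera('wrist')['frame']
cv2.imwrite('pics/w20.png',cv2.resize(f[115:180,225:275],None,fx=9,fy=9,interpolation=cv2.INTER_NEAREST))
E
```

```text
A dx 1.9 dz -0.003 angle 0.593 digit 4.65
A dx 1.9 dz -0.003 angle 0.915 digit 5.54
B dx 1.9 dz 0.003 angle -0.854 digit 0.63
B dx 1.9 dz 0.003 angle -0.578 digit 1.39
C dx 2.0 dz -0.003 angle -0.079 digit 2.78
C dx 2.0 dz -0.003 angle 0.168 digit 3.47
```

View pics/w20.png

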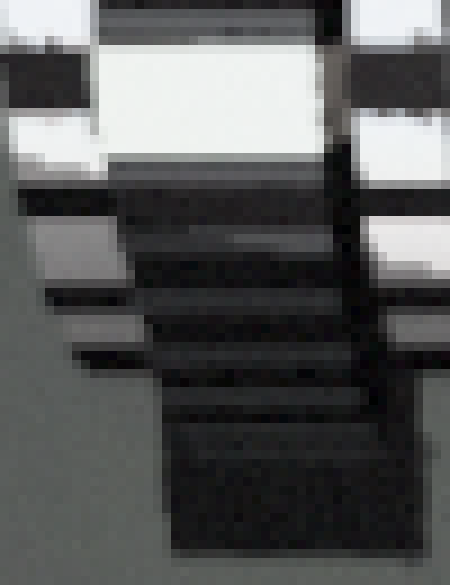

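step_arm(
  commands="-1 0 3 -1.5 0; -1 0 3 -1.5 0; -1 0.7 0.3 -1.5 0; -1 0.7 0 0 0; -1 0.4 0 0 0; -1 0 0 0 0; -1 0 0 0 0",
)

```text
time_s: 36.12
tool_pos: [0.56, -0.029, 0.053]
tcp_rot: [[-0.0, -0.977, -0.213], [0.0, -0.213, 0.977], [-1.0, 0.0, 0.0]]
wrist_force: [0.6, 0.7, 0.6]
finger_gap: 0.0005
```

step_arm(
  commands="-1 0.05 0 0 0; -1 0.05 0 0 0; -1 0 0 0 0",
)

```text
time_s: 36.37
tool_pos: [0.5601, -0.0295, 0.0522]
tcp_rot: [[0.0, -0.977, -0.212], [-0.0, -0.212, 0.977], [-1.0, -0.0, -0.0]]
wrist_force: [-0.7, 0.1, -0.5]
finger_gap: -0.0
```

```bash
python3 p.py
```

```text
36.3667 [  5.42 -17.    52.25] [-0.7  0.1 -0.5]
```

step_arm(
  commands="-1 0.12 0 0 0; -1 0.1 0 0 0; -1 0.03 0 0 0; -1 0 0 0 0",
)

```text
time_s: 36.7
tool_pos: [0.5601, -0.0299, 0.0501]
tcp_rot: [[0.001, -0.977, -0.212], [0.0, -0.212, 0.977], [-1.0, -0.001, -0.0]]
wrist_force: [-0.1, 1.4, 3.7]
finger_gap: 0.0007
```

step_arm(
  commands="-1 0.06 0 0 0; -1 0 0 0 0; -1 0 0.13 0 0; -1 0 0 0 0; -1 0 0 0 0",
)

```text
time_s: 37.12
tool_pos: [0.5594, -0.0301, 0.0498]
tcp_rot: [[0.002, -0.977, -0.211], [0.0, -0.211, 0.977], [-1.0, -0.002, -0.0]]
wrist_force: [1.3, 1.4, 4.5]
finger_gap: 0.0004
```

step_arm(
  commands="-1 -1.1 0 0 0; -1 -1.1 -2 1.5 0; -1 0 -3 1.5 0; -1 0 -1.7 1.5 0; -1 0 0 0 0; -1 0 0 0 0; -1 0 0 0 0",
)

```text
time_s: 37.7
tool_pos: [0.6137, 0.0275, 0.0709]
tcp_rot: [[-0.002, -0.977, -0.212], [-0.0, -0.212, 0.977], [-1.0, 0.002, -0.0]]
wrist_force: [-1.0, 0.4, 0.3]
finger_gap: 0.0003
```

```bash
python3 look.py pics/w21.png
```

```text
37.7 [69.84 27.39 70.86] [-1.03715155  0.43777609  0.34503641]
A [[392.0, 68.0], [394.0, 79.0], [396.0, 96.0], [395.0, 115.0], [393.0, 134.0], [390.0, 149.0], [387.0, 158.0]]
B [[321.0, 68.0], [321.0, 79.0], [321.0, 95.0], [321.0, 115.0], [321.0, 134.0], [321.0, 149.0], [321.0, 158.0]]
C [[250.0, 68.0], [247.0, 79.0], [246.0, 95.0], [246.0, 115.0], [248.0, 134.0], [251.0, 149.0], [255.0, 158.0]]
crop 200 23 3.2916666666666665
```

View pics/w21.png

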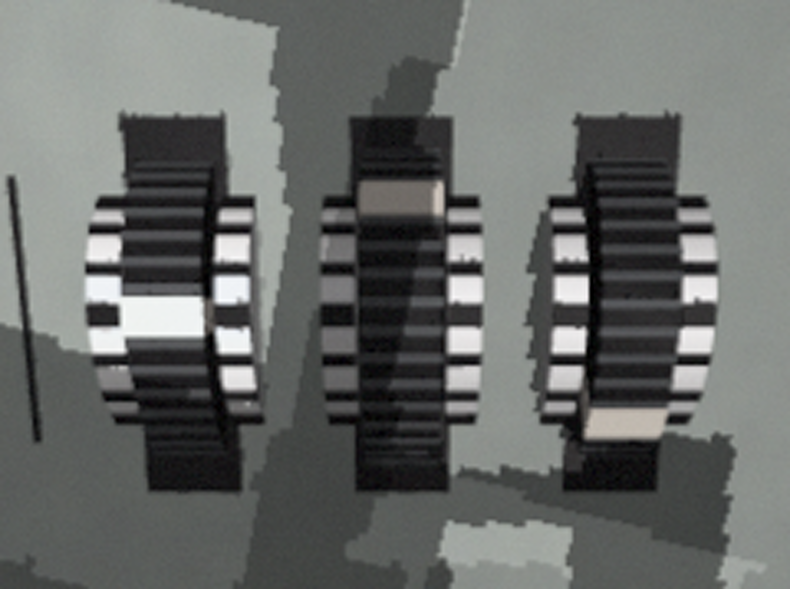

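step_arm(
  commands="-1 0 1.7 -2.8 0; -1 0 1.7 -2.8 0; -1 0 1.7 -2.8 0; -1 0 1.76 -2.84 0; -1 0.6 0 0 0; -1 0.6 0 0 0; -1 0.5 0 0 0; -1 0 0 0 0",
)

```text
time_s: 38.42
tool_pos: [0.5705, -0.0958, 0.053]
tcp_rot: [[-0.002, -0.977, -0.212], [0.0, -0.212, 0.977], [-1.0, 0.002, 0.001]]
wrist_force: [-0.7, -0.6, 1.5]
finger_gap: 0.0002
```

step_arm(
  commands="-1 0 0 0 0; -1 0 0 0 0; -1 0 0 0 0",
)

```text
time_s: 38.67
tool_pos: [0.5716, -0.0956, 0.0542]
tcp_rot: [[0.0, -0.977, -0.213], [-0.0, -0.213, 0.977], [-1.0, -0.0, -0.0]]
wrist_force: [-0.1, 0.8, -0.2]
finger_gap: 0.0009
```

```bash
python3 p.py; python3 - <<'E'
from rig import camera
import cv2
f=camera('side')['frame']
cv2.imwrite('pics/s22.png',cv2.resize(f[160:250,285:365],None,fx=7,fy=6.5,interpolation=cv2.INTER_CUBIC))
E
```

```text
38.6667 [  2.7  -84.11  54.23] [-0.1  0.8 -0.2]
```

View pics/s22.png

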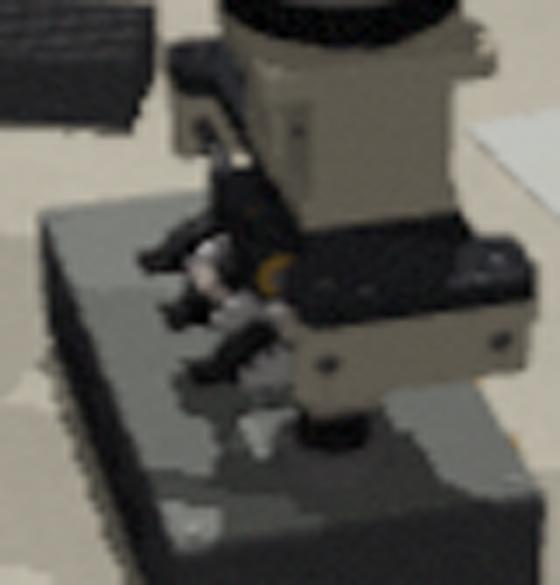

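step_arm(
  commands="-1 0.1 0.05 0 0; -1 0.1 0 0 0; -1 0.1 0 0 0; -1 0 0 0 0",
)

```text
time_s: 39.05
tool_pos: [0.571, -0.0963, 0.0512]
tcp_rot: [[0.001, -0.977, -0.212], [0.0, -0.212, 0.977], [-1.0, -0.001, 0.0]]
wrist_force: [0.5, 1.8, 3.8]
finger_gap: 0.0004
```

step_arm(
  commands="-1 0.05 0 0 0; -1 0.05 0 0 0; -1 0 0 0 0",
)

```text
time_s: 39.3
tool_pos: [0.571, -0.0964, 0.0502]
tcp_rot: [[0.001, -0.977, -0.212], [0.0, -0.212, 0.977], [-1.0, -0.001, -0.0]]
wrist_force: [0.6, 2.0, 2.9]
finger_gap: 0.0006
```

step_arm(
  commands="-1 0.05 0 0 0; -1 0.05 0 0 0; -1 0 0 0 0",
)

```text
time_s: 39.55
tool_pos: [0.571, -0.0965, 0.0492]
tcp_rot: [[0.0, -0.977, -0.212], [-0.0, -0.212, 0.977], [-1.0, -0.0, -0.0]]
wrist_force: [1.0, 1.8, 4.5]
finger_gap: 0.0004
```

step_arm(
  commands="-1 0.05 0 0 0; -1 0.05 0 0 0; -1 0 0 0 0",
)

```text
time_s: 39.8
tool_pos: [0.571, -0.0965, 0.0482]
tcp_rot: [[0.0, -0.977, -0.212], [-0.0, -0.212, 0.977], [-1.0, -0.0, -0.0]]
wrist_force: [0.9, 2.9, 4.8]
finger_gap: 0.0005
```

step_arm(
  commands="-1 0.05 0 0 0; -1 0.05 0 0 0; -1 0 0 0 0",
)

```text
time_s: 40.05
tool_pos: [0.571, -0.0965, 0.0474]
tcp_rot: [[0.001, -0.977, -0.212], [-0.0, -0.212, 0.977], [-1.0, -0.0, -0.0]]
wrist_force: [1.2, 4.6, 6.1]
finger_gap: 0.0006
```

```bash
python3 p.py; python3 - <<'E'
from rig import camera,bot
print(bot.get_state()['moment'])
import cv2
f=camera('side')['frame']
cv2.imwrite('pics/s23.png',cv2.resize(f[160:250,285:365],None,fx=7,fy=6.5,interpolation=cv2.INTER_CUBIC))
E
```

```text
40.05 [  1.95 -84.81  47.37] [1.2 4.6 6.1]
[ 0.77034382 -0.40663962 -0.02639587]
```

View pics/s23.png

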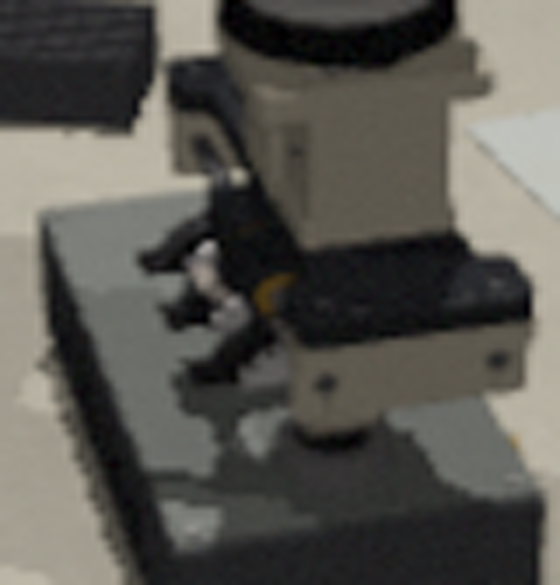

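```bash
python3 - <<'E'
from h import *
for t in [(.5716,-.0956,.0542),(.571,-.0965,.0474)]:
  for dz in (.0385,.045):
   for dy in (-.0,-.005): print(t,dz,dy,(proj('side',np.array(t)+[0,dy,dz])-[285,160])*[7,6.5])
E
python3 - <<'E'
from rig import camera
import cv2
f=camera('wrist')['frame']
cv2.imwrite('pics/w24.png',f)
E
```

```text
(0.5716, -0.0956, 0.0542) 0.0385 -0.0 [338.35114207 403.40913384]
(0.5716, -0.0956, 0.0542) 0.0385 -0.005 [339.14600988 411.20200681]
(0.5716, -0.0956, 0.0542) 0.045 -0.0 [338.40662008 388.65641798]
(0.5716, -0.0956, 0.0542) 0.045 -0.005 [339.20447591 396.41347304]
(0.571, -0.0965, 0.0474) 0.0385 -0.0 [336.67127912 420.18432407]
(0.571, -0.0965, 0.0474) 0.0385 -0.005 [337.4568006  428.02619041]
(0.571, -0.0965, 0.0474) 0.045 -0.0 [336.72082609 405.53082623]
(0.571, -0.0965, 0.0474) 0.045 -0.005 [337.5092697  413.33756624]
```

View pics/w24.png

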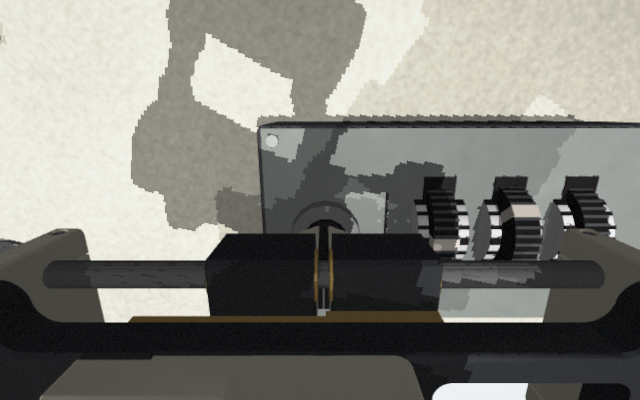

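```bash
python3 - <<'E'
from h import *
from rig import bot,camera
import cv2
s=bot.get_state();c=camera('wrist')
for n,y,dz in zip('ABC',(.067,.025,-.017),(-.003,.003,-.003)):
  print(n,[np.round(wproj(s,c,w(B,(.0015+.03*np.sin(a),y,.062+dz+.03*np.cos(a))))).tolist() for a in (np.arange(7)-3)*.36])
f=c['frame'];cv2.imwrite('pics/w25.png',cv2.resize(f[160:290,390:640],None,fx=3.1,fy=3.1,interpolation=cv2.INTER_CUBIC))
E
```

```text
A [[583.0, 191.0], [592.0, 206.0], [597.0, 225.0], [595.0, 244.0], [588.0, 259.0], [576.0, 269.0], [563.0, 271.0]]
B [[518.0, 194.0], [525.0, 210.0], [529.0, 229.0], [527.0, 249.0], [522.0, 264.0], [513.0, 274.0], [503.0, 276.0]]
C [[440.0, 191.0], [444.0, 206.0], [446.0, 225.0], [446.0, 244.0], [442.0, 259.0], [437.0, 269.0], [431.0, 271.0]]
```

View pics/w25.png

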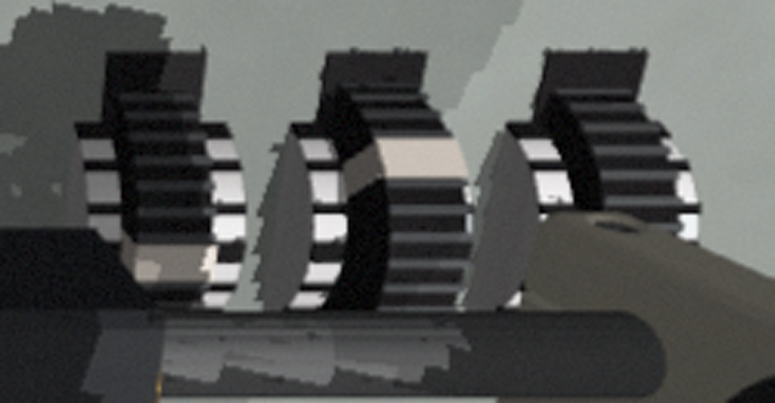

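step_arm(
  commands="-1 0.03 0 0.03 0; -1 0.03 0 0.02 0; -1 0 0 0 0",
)

```text
time_s: 40.45
tool_pos: [0.571, -0.0965, 0.0473]
tcp_rot: [[0.001, -0.977, -0.212], [-0.001, -0.212, 0.977], [-1.0, -0.001, -0.001]]
wrist_force: [0.2, 1.5, 8.7]
finger_gap: 0.0009
```

step_arm(
  commands="-1 0.05 0 0 0; -1 0 0 0 0",
)

```text
time_s: 40.62
tool_pos: [0.5711, -0.0965, 0.0473]
tcp_rot: [[0.001, -0.977, -0.212], [-0.001, -0.212, 0.977], [-1.0, -0.001, -0.001]]
wrist_force: [-1.3, 2.0, 11.9]
finger_gap: 0.0001
```

```bash
python3 - <<'E'
from rig import bot,camera
import cv2
s=bot.get_state();print(s['wrist_force'],s['moment'])
f=camera('side')['frame']
cv2.imwrite('pics/s26.png',cv2.resize(f[150:250,275:365],None,fx=8,fy=5.9,interpolation=cv2.INTER_NEAREST))
s=bot.get_state();print(s['wrist_force'],s['moment'])
E
```

```text
[-1.335286    2.03001171 11.92484554] [0.59629899 0.04337112 0.05348424]
[-2.07735971  1.7678979  12.88788992] [0.56420765 0.01074849 0.03384584]
```

View pics/s26.png

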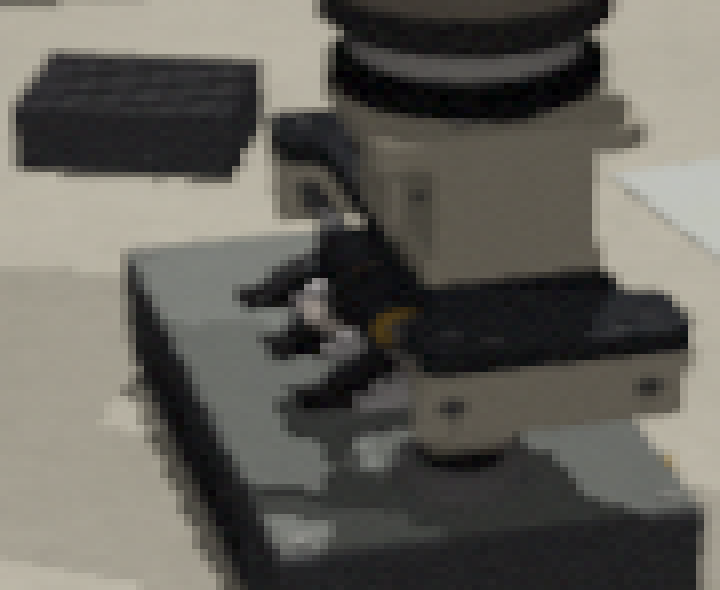

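step_arm(
  commands="-1 -0.1 0 0 0; -1 -0.1 0 0 0; -1 0 0 0 0",
)

```text
time_s: 40.92
tool_pos: [0.571, -0.0965, 0.0483]
tcp_rot: [[0.001, -0.977, -0.212], [-0.001, -0.212, 0.977], [-1.0, -0.001, -0.001]]
wrist_force: [1.9, -0.0, 4.8]
finger_gap: 0.0003
```

step_arm(
  commands="-1 -0.1 0 0 0; -1 -0.1 0 0 0; -1 0 0 0 0",
)

```text
time_s: 41.17
tool_pos: [0.5709, -0.0964, 0.0501]
tcp_rot: [[0.001, -0.977, -0.212], [-0.001, -0.212, 0.977], [-1.0, -0.0, -0.001]]
wrist_force: [2.8, 0.3, 3.5]
finger_gap: 0.0003
```

step_arm(
  commands="-1 -0.1 0 0 0; -1 0 0 0 0; -1 0 0 0 0",
)

```text
time_s: 41.42
tool_pos: [0.5706, -0.0963, 0.0509]
tcp_rot: [[-0.0, -0.977, -0.212], [-0.0, -0.212, 0.977], [-1.0, 0.0, -0.0]]
wrist_force: [1.1, -1.2, 2.7]
finger_gap: 0.0003
```

step_arm(
  commands="-1 -0.1 0 0 0; -1 0 0 0 0; -1 0 0 0 0",
)

```text
time_s: 41.67
tool_pos: [0.5703, -0.0962, 0.0518]
tcp_rot: [[-0.001, -0.977, -0.212], [-0.0, -0.212, 0.977], [-1.0, 0.001, -0.0]]
wrist_force: [0.5, -2.4, 2.4]
finger_gap: 0.0007
```

step_arm(
  commands="-1 -0.1 0 0 0; -1 0 0 0 0; -1 0 0 0 0",
)

```text
time_s: 41.92
tool_pos: [0.5702, -0.096, 0.0528]
tcp_rot: [[-0.001, -0.977, -0.212], [0.0, -0.212, 0.977], [-1.0, 0.001, 0.0]]
wrist_force: [-0.2, -0.9, 2.2]
finger_gap: 0.0003
```

step_arm(
  commands="-1 -1 0 0 0; -1 -2 0 0 0; -1 -2 0 0 0; -1 -1 -3 1.5 0; -1 0 -3 1.5 0; -1 0 -1.5 1.5 0; -1 0 0 0 0; -1 0 0 0 0",
)

```text
time_s: 42.58
tool_pos: [0.6341, -0.0351, 0.1128]
tcp_rot: [[-0.001, -0.977, -0.214], [0.0, -0.214, 0.977], [-1.0, 0.001, 0.0]]
wrist_force: [0.4, -0.5, 0.1]
finger_gap: 0.0006
```

```bash
python3 look.py pics/w27.png; python3 - <<'E'
from rig import camera
import cv2
cv2.imwrite('pics/w27f.png',camera('wrist')['frame'])
E
```

```text
42.5833 [ 76.6  -38.13 112.78] [ 0.41490806 -0.48947657  0.09104686]
A [[471.0, 67.0], [475.0, 75.0], [477.0, 89.0], [476.0, 105.0], [473.0, 120.0], [468.0, 133.0], [461.0, 141.0]]
B [[412.0, 67.0], [415.0, 75.0], [416.0, 89.0], [416.0, 105.0], [414.0, 120.0], [410.0, 133.0], [407.0, 141.0]]
C [[354.0, 66.0], [355.0, 75.0], [355.0, 88.0], [355.0, 104.0], [355.0, 120.0], [353.0, 133.0], [352.0, 141.0]]
crop 307 21 3.5757575757575757
```

View pics/w27.png

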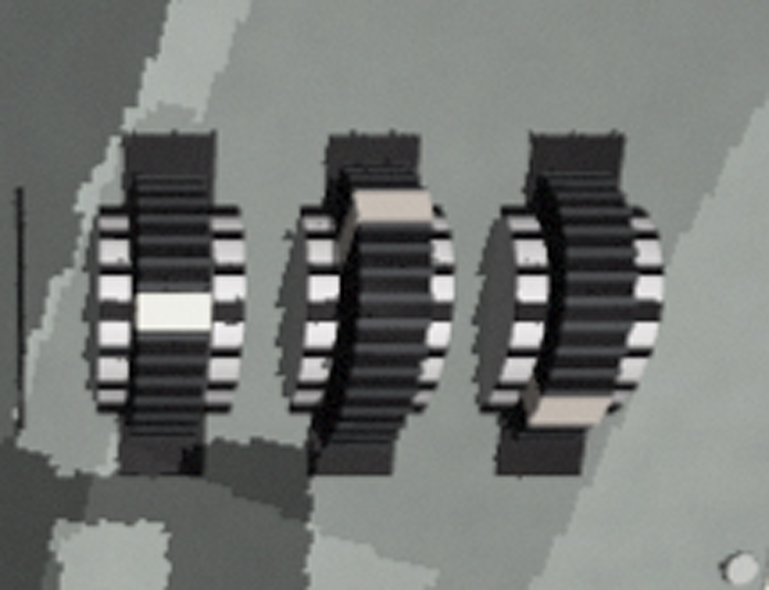

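View pics/w27f.png

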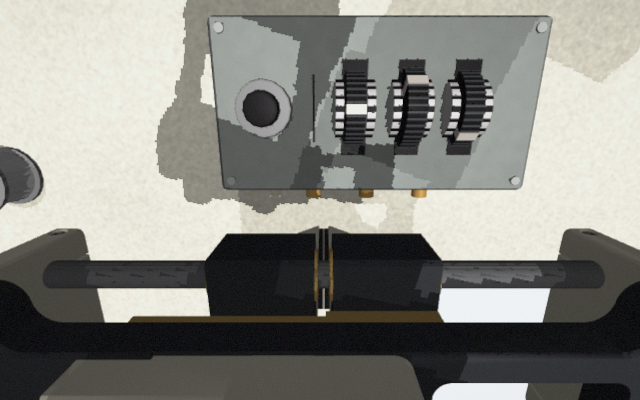

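```bash
python3 fit.py 307 21 3.5758 A,309,396 A,309,427 B,309,190 B,309,221 C,309,292 C,309,330 | awk '{if(($1=="B")==($5>0)&&$5!=0)print}'
```

```text
A dx 1.0 dz -0.003 angle 0.611 digit 4.7
A dx 1.0 dz -0.003 angle 0.935 digit 5.6
B dx 1.0 dz 0.003 angle -0.835 digit 0.68
B dx 1.0 dz 0.003 angle -0.567 digit 1.42
C dx 1.1 dz -0.003 angle -0.105 digit 2.71
C dx 1.1 dz -0.003 angle 0.135 digit 3.38
```

```bash
python3 - <<'E'
from h import *
from rig import camera
import cv2
f=camera('side')['frame']
cv2.imwrite('pics/s28.png',cv2.resize(f[180:240,285:350],None,fx=10,fy=9.5,interpolation=cv2.INTER_CUBIC))
f=camera('wrist')['frame']
cv2.imwrite('pics/w28.png',cv2.resize(f[65:165,435:500],None,fx=8,fy=6,interpolation=cv2.INTER_NEAREST))
for n,y,dz in (('A',.067,-.003),('B',.025,.003),('C',-.017,-.003)):
 for a in (-.82,-.72,-.6,0,.6,.72,.82,.9): print(n,a,((proj('side',w(B,(.0012+.03*np.sin(a),y,.062+dz+.03*np.cos(a))))-[284.6,179.6])*[10,9.5]).round())
E
```

```text
A -0.82 [253. 160.]
A -0.72 [261. 153.]
A -0.6 [271. 145.]
A 0 [333. 121.]
A 0.6 [394. 129.]
A 0.72 [405. 134.]
A 0.82 [413. 139.]
A 0.9 [418. 144.]
B -0.82 [288. 218.]
B -0.72 [296. 210.]
B -0.6 [307. 202.]
B 0 [370. 177.]
B 0.6 [434. 185.]
B 0.72 [445. 191.]
B 0.82 [453. 196.]
B 0.9 [458. 201.]
C -0.82 [326. 319.]
C -0.72 [335. 311.]
C -0.6 [345. 302.]
C 0 [411. 277.]
C 0.6 [476. 284.]
C 0.72 [487. 290.]
C 0.82 [495. 295.]
C 0.9 [501. 300.]
```

View pics/s28.png

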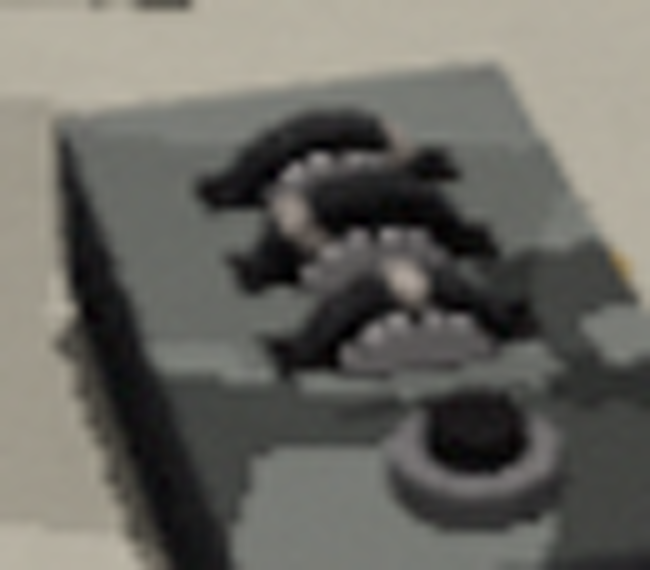

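View pics/w28.png

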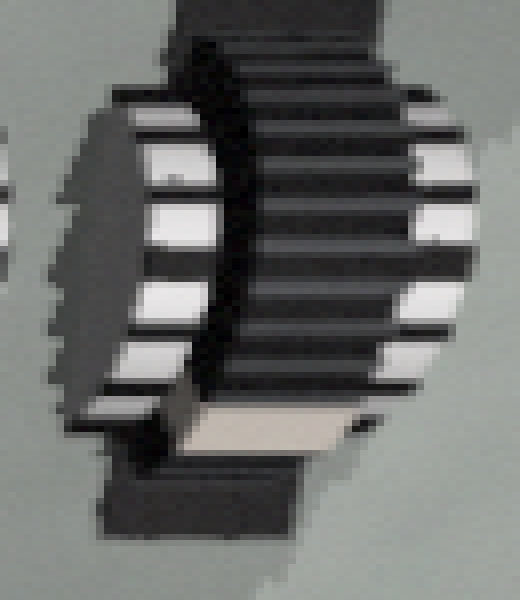

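```bash
python3 -c "
from rig import bot
s=bot.get_state();print(s['time_s'],s['wrist_force'],s['joint_velocities'])
print(bot.finish_job())"
```

```text
42.8333 [ 0.21208317 -0.90881905 -0.82383491] [ 0.0005172   0.0008898  -0.0038595   0.00200527 -0.00134504  0.0026002 ]
the job is handed in; nothing more can be done
None
```

I turned the wheels to 5, 1, 3 by dragging the closed fingertip over their rims. Then I pressed the enter button to its stop, let it come back up, and handed the job in at 42.8 s. I don't have the verdict.

**Wheel angles (last wrist picture):**

| Wheel | Measured (rad) | Target (rad) | Note |
|---|---|---|---|
| A | about +0.74 to +0.77 | +0.72 | least margin, limit 0.82; a rough side-camera check gave about 0.73 |
| B | about -0.70 | -0.72 | |
| C | about +0.02 | 0 | |

**Button:** Contact was near tool z 53 mm and it stopped hard at 47.3 mm, which matches its 6 mm travel. The spring pushed back all the way up, and the last side picture shows the button standing out of its collar.

**Forces:** The highest I saw on the wrist was about 13 N vertical on the button and about 8.5 N on the wheels. The readings are not continuous, so a short peak between them could have been missed. The arm was clear of everything at hand-in, and no move went near the heat sink, reel or screwdriver.

**What disagreed:**
- **Fingertip length:** The fingertip did not reach the reported TCP. Wheel contact put it about 38 mm short and button contact about 35 mm short. I did not explain the difference and worked by feel and camera instead.
- **Box position:** The box sat 1 to 2 mm farther along its own x in the wrist camera than in my fit from the fixed cameras.

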